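Height-check the tagged rye loaf, pack the batch and fold the carton shut

ROBOT

A 6-joint arm with a two-finger parallel gripper is mounted at the origin on the work surface. World frame = base frame: x ahead of the robot, y to its left, z up, the work surface at z = 0. Lengths are in m, angles in rad, forces in N, time in s.
With the tool pointing down it reaches from about 0.4 to 0.825 m from the base axis. Payload 7 kg.
Tool frame: the origin (TCP) lies between the finger pads; the fingertips stand 17 mm ahead of it and the grasp point (between the pads) lies 2 mm behind it; z points along the fingers, y is the line along which they close (so a half turn about z gives the same grasp; the last joint's range is limited). The gripper opens to 85 mm and grips with 20 to 120 N. Pads are 22 mm wide; open, the fingers measure 114 mm over their backs; the gripper's body (76 mm by 85 mm) begins 54 mm behind the grasp point. The pads swing forward as they close: fully open they stand 13 mm farther back than shut.
Start: joints at [-0.844, 0.359, 0.012, 0, -1.224, -0.288], TCP at [0.287, -0.611, 0.248] pointing down, gripper open.
Joint ranges: [-3.07, 3.07], [-1.43, 2.12], [-1.02, 1.25], [-3.03, 1.67], [-3.05, -0], [-3.03, 3.03]. Speed limits (rad/s): [2.39, 2.39, 3.01, 3.14, 3.14, 3.14].

INTERFACE

Orientations are given as a unit quaternion [x, y, z, w].
In Python, from plant import ctrl gives the robot as it stands.
- The arm moves only by the tool apply_moves, never from a script. Its argument "increments" is a list of rows, each a list of 5 numbers: the opening, from 0 (shut) to 1 (fully open), then the shift along the tool's x, y, z in units of 0.03 m (1.0 is 0.03 m), then the turn about the tool's z in units of 4 degrees (1.0 is 4 degrees). In form: [[jaw, dx, dy, dz, turn], ...]. A call has 1 to 5 rows; each row shifts and turns the commanded pose from where the row before left it, along the tool's axes as they then stand; what a row does not reach is not made up. A row lasts 1/12 s, in which the tool goes at most 41.7 mm and 7.16 degrees, less where a joint would pass 70% of its speed; a pose out of reach is approached as far as the arm can. A call with a number of a shift or a turn outside -1 to 1 is refused whole. A call with a gripper value outside its range is refused whole. The fingers move at their own pace and stop on an object; "squeeze" is the grip in N (left out, the last holds). Time passes only in rows, so rows that do not move let the fingers close. It gives the time, the measured TCP pose, the force, the opening and the grip force at its end, in the units of the state.
- ctrl.get_state(): the state, without advancing time (a new reading comes with each control period).
- ctrl.get_image(name): name is "side" or "top"; returns a dict with "img" (400x640x3 uint8, red, green, blue), "fx", "fy", "cx", "cy" (pixels), "R" (3x3) and "t" (3): a world point X has camera coordinates R X + t. Camera axes: x right, y down, z forward; pixel columns grow to the right and rows downward; lengths in m; the calibration is good to about 2 mm. A picture is of the moment at which its call begins. There is no depth.
- ctrl.hand_in(): hands the job in; it is judged then, once.
The state is a dict: "clock": time; "joint_pos": joint angles; "joint_vel": joint speeds; "joint_torque": joint torques, N m; "tool_pos": TCP position; "tool_rot": TCP orientation; "ft_force": force on the tool from outside, world axes, zero at the start; "torque": the same for the moment, N m; "finger_gap": opening from 0.0 (shut) to 1.0 (fully open); "grip_force": force on a finger pad.
Only numpy, scipy, OpenCV 4.12 (cv2) and the standard library are available. Lean on these libraries where they do the work, as an engineer would, in place of code of your own. Each camera call takes 0.05 s, during which the arm holds its last target. There are 200 camera calls.

TASK

Check the height of the loaf with the white paper tag: set it on the plate of the height gauge under the foot and press the red cap down until the foot rests on the loaf, and keep it there for about a second. Then pack that loaf and all the other loaves from the cooling grid flat on the bottom of the carton, and close the carton as usual: first fold the two end flaps in until they lie level, then the two long side flaps down over them. Leave the tape dispenser, brush and cup where they are.

Things in the scene. Friction and masses are not known exactly. Their poses are not given: they have to be found in the camera images.
- carton: open cardboard carton, fixed, outside 204 (its x) x 264 (its y) x 62 mm high to the wall tops, board 4 mm (floor too); origin under its centre on the table, x away from the robot, y to the robot's left. Four flaps on the wall tops, each 102 mm from crease to free edge, 3.6 mm thick, start open and leaning outwards (1.65 to 1.95 rad)
- carton_floor (a point): centre of the carton's inner floor (196 x 256 mm), 4 mm above the table, axes as the carton; four loaves lie there in two rows of two, along its y
- end_flap_left (a joint): end flap on the carton's +y end, 196 mm along its crease; in rad, 0 = folded in and level (it stops there), 1.57 = straight up, up to 2.4 = leaning outwards; stiff crease: stays where it is left (about 1 N at 70 mm from the crease moves it)
- end_flap_left_hinge (a point): middle of the crease of the +y end flap, on the carton's wall 64 mm above the table; its axes follow the flap (they turn with it), so take the carton's axes; at carton (0, 132, 64) mm
- end_flap_right (a joint): end flap on the carton's -y end, 196 mm along its crease; in rad, 0 = folded in and level (it stops there), 1.57 = straight up, up to 2.4 = leaning outwards; stiff crease: stays where it is left (about 1 N at 70 mm from the crease moves it)
- end_flap_right_hinge (a point): middle of the crease of the -y end flap, on the carton's wall 64 mm above the table; its axes follow the flap (they turn with it), so take the carton's axes; at carton (0, -132, 64) mm
- side_flap_near (a joint): long side flap on the carton's -x side (nearest the robot), 260 mm along its crease; folds last with its twin over the end flaps, the two meet in the middle; in rad, 0 = folded in and level (it stops there), 1.57 = straight up, up to 2.4 = leaning outwards; stiff crease: stays where it is left (about 1 N at 70 mm from the crease moves it)
- side_flap_near_hinge (a point): middle of the crease of the near side flap, on the carton's wall 68 mm above the table; its axes follow the flap (they turn with it), so take the carton's axes; at carton (-102, 0, 68) mm
- side_flap_far (a joint): long side flap on the carton's +x side, 260 mm along its crease; twin of the near one; in rad, 0 = folded in and level (it stops there), 1.57 = straight up, up to 2.4 = leaning outwards; stiff crease: stays where it is left (about 1 N at 70 mm from the crease moves it)
- side_flap_far_hinge (a point): middle of the crease of the far side flap, on the carton's wall 68 mm above the table; its axes follow the flap (they turn with it), so take the carton's axes; at carton (102, 0, 68) mm
- gauge: loaf height gauge, fixed: aluminium plate 270 (its x) x 110 (its y) x 15 mm, origin under its centre, open at its front (-x, towards the robot). At its back a column at x = 112 mm (24 mm thick) carries a grey arm and head (radius 12 mm, at x = 50, y = 0), 117 to 165 mm above the table, with a scale plate behind the plunger up to 208 mm
- gauge_seat (a point): point on the plate's top (15 mm above the table, gauge x = 20, y = 0) under the centre of a loaf that lies along the gauge's x with its end against the steel back stop; the stop is 60 mm wide, rises 30 mm above the plate, its face is 55 mm beyond this point (gauge x = 75)
- gauge_plunger (a joint): sprung plunger in the gauge's head, in m: 0 = fully up (the spring returns it there), grows as it is pressed down, at most 0.070; the foot is 80 mm above the plate minus this value, so a 44 mm high loaf reads about 0.036 (0.034 on its side). Spring about 0.5 N at the top, 3 N at 0.036
- gauge_foot: dark steel round foot of the plunger, 28 mm across, 6 mm thick; origin at the centre of its underside, on the gauge's axis x = +50, y = 0; 95 mm above the table when up
- gauge_cap (a point): centre of the top of the red press cap on the plunger, 32 mm across, 224 mm above the table when up; press it straight down from above
- grid: steel wire cooling grid, fixed, 300 (its x) x 220 (its y) mm, loaves rest on it 12 mm above the table; origin under its centre
- tagged_loaf: small square-section rye tin loaf, dark brown, 110 (its x) x 46 (its y) x 44 mm (its z), about 0.2 kg; origin at its centre; starts lying flat on the cooling grid; the only one with a white paper tag, a 30 mm band over its top and sides centred 18 mm from its centre towards its +x end; always present
- loaf1: small square-section rye tin loaf, dark brown, 110 (its x) x 46 (its y) x 44 mm (its z), about 0.2 kg; origin at its centre; starts lying flat on the cooling grid (or is absent)
- loaf2: small square-section rye tin loaf, dark brown, 110 (its x) x 46 (its y) x 44 mm (its z), about 0.2 kg; origin at its centre; starts lying flat on the cooling grid (or is absent)
- loaf3: small square-section rye tin loaf, dark brown, 110 (its x) x 46 (its y) x 44 mm (its z), about 0.2 kg; origin at its centre; starts lying flat on the cooling grid (or is absent)
- tape_dispenser: bystander: black tape dispenser, 60 x 140 mm, 102 mm high, origin under its centre, beyond the grid
- bench_brush: bystander: bench brush lying beyond the carton, about 200 mm long, origin under it
- steel_cup: bystander: steel cup, 76 mm wide, 90 mm high, between the far ends of the grid and the gauge, origin under its centre
Mind the look-alikes: they are no part of the job. Leave any pink, purple or turquoise look-alike of the loaf1 alone.

How it is judged:
By the outcome, as a careful person would: the job done as asked, in the order asked, and still so for the second after the job is handed in, with the robot touching nothing.
Of loaf1, loaf2, loaf3 only 2 to 3 are there at a start; the rules pass over those that are not, and their reading is None.
At some moment in a run one of tagged_loaf, loaf1, loaf2, loaf3 may be knocked a few centimetres aside while the robot is not near it.
Once in a run the grip may slacken for a moment while it holds something.
It also fails if it takes over 210 s, if anything falls off the work surface, if the arm or the gripper's body presses on something with over 40 N, if the wrist force passes 120 N, or if a joint passes its speed limit or range.

## Working session

There is one attempt and no reset: what is moved stays moved. The work goes in short steps, Python scripts to look and compute and a tool call to move; the robot and the scene stay as the last step left them, time stands still between calls to the robot, and variables do not carry over. Pictures are saved under pics/ and viewed, at most 14 in all, crops included, and the job is handed in when it is done.

Besides the shell and the picture viewer there is one more tool, called after "Emit:" by a JSON object that holds its "op" and its "data", one argument or row to a line. apply_moves: Moves the arm, as the interface text tells. Shifts and turns lie within -1 to 1; 1 stands for 0.03 m of shift or 4 degrees of turn. Its arguments: {"type":"object","properties":{"increments":{"type":"array","items":{"type":"array","items":{"type":"number","minimum":-1,"maximum":1}}},"squeeze":{"type":"number"}},"required":["increments"]}

```bash
ls; mkdir -p pics; python3 - <<'E'
from plant import ctrl
import cv2,json,numpy as np
s=ctrl.get_state();print(s)
for n in("top","side"):
    d=ctrl.get_image(n);cv2.imwrite(f"pics/{n}0.png",d["img"][:,:,::-1]);np.savez(f"{n}cal.npz",**{k:d[k] for k in("fx","fy","cx","cy","R","t")})
    print(n,d["fx"],d["fy"],d["cx"],d["cy"],d["R"],d["t"])
E
```

```text
pics
{'clock': 0.0, 'joint_pos': array([-8.43895443e-01,  3.59400692e-01,  1.10497954e-02, -3.43682966e-04,
       -1.22409406e+00, -2.88117228e-01]), 'joint_vel': array([-2.78831553e-06, -8.02655414e-05, -1.76267130e-03, -3.89626227e-04,
       -1.66363944e-03, -6.09985369e-05]), 'joint_torque': array([-2.81826542e-04, -5.83323598e+01,  2.93424457e+01,  6.93677455e+00,
       -5.84066598e-03, -3.70170062e-05]), 'tool_pos': array([ 0.28655859, -0.61065058,  0.24735195]), 'tool_rot': array([-2.17578870e-01,  9.76042381e-01,  7.98939700e-04, -2.59414881e-04]), 'ft_force': array([-0.02125831, -0.02131724,  0.0299443 ]), 'torque': array([ 0.0363566 , -0.01000183,  0.01007109]), 'grip_force': 0.0, 'finger_gap': 1.0002459229047609}
top 427.59998371716273 427.59998371716273 326.90944140931515 197.55197127918905 [[-2.15883171e-02 -9.99765953e-01 -1.40877460e-03]
 [-9.96775969e-01  2.16326261e-02 -7.72638173e-02]
 [ 7.72762094e-02 -2.63763121e-04 -9.97009688e-01]] [0.04411018 0.55313563 1.43410863]
side 466.9746593885452 466.9746593885452 323.8514343977529 203.9204509546359 [[-0.94660369 -0.32239241  0.00214179]
 [-0.19336973  0.56242849 -0.80391688]
 [ 0.2579721  -0.76140484 -0.59473781]] [0.49615944 0.20085855 1.36394416]
```

View pics/top0.png

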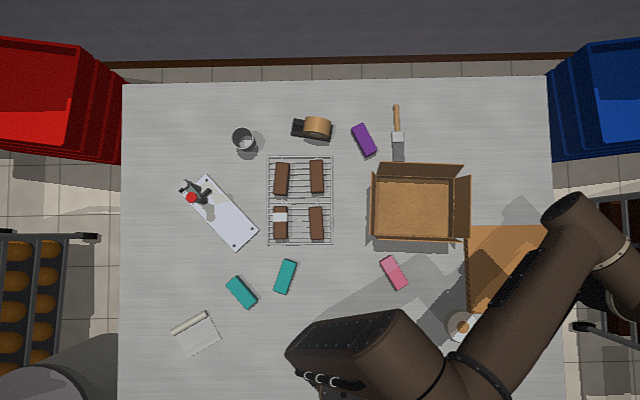

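View pics/side0.png

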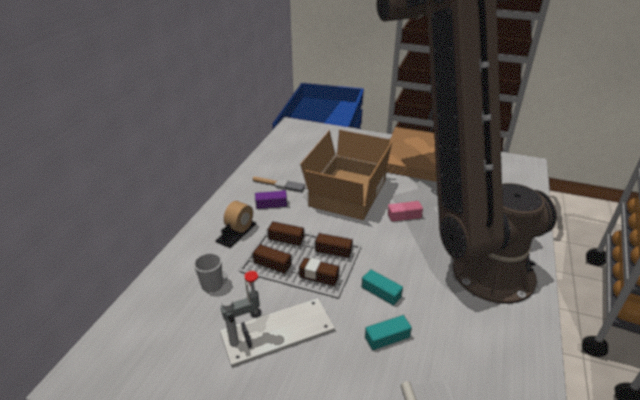

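```bash
cat > h.py <<'E'
import numpy as np,cv2
from plant import ctrl
from scipy.optimize import minimize
from scipy.spatial.transform import Rotation as Ro
def cal(n): return np.load(n+"cal.npz")
def img(n): return ctrl.get_image(n)["img"]
def proj(n,X):
    c=cal(n);P=np.atleast_2d(X)@c["R"].T+c["t"]
    return np.c_[c["fx"]*P[:,0]/P[:,2]+c["cx"],c["fy"]*P[:,1]/P[:,2]+c["cy"]]
def back(n,uv,z):
    c=cal(n);uv=np.atleast_2d(uv)
    d=np.c_[(uv[:,0]-c["cx"])/c["fx"],(uv[:,1]-c["cy"])/c["fy"],np.ones(len(uv))]@c["R"]
    C=-c["R"].T@c["t"];return C+d*((z-C[2])/d[:,2])[:,None]
def crop(n,im,x0,y0,x1,y1,k,f):
    cv2.imwrite(f,cv2.resize(im[y0:y1,x0:x1,::-1],None,fx=k,fy=k,interpolation=cv2.INTER_CUBIC))
def box(p,dims,z0):
    x,y,a=p;L,W,H=dims;c,s=np.cos(a),np.sin(a)
    return np.array([[x+c*i*L/2-s*j*W/2,y+s*i*L/2+c*j*W/2,z0+k*H] for i in(-1,1) for j in(-1,1) for k in(0,1)])
def fitbox(n,mask,p0,dims,z0):
    k=8
    ys,xs=np.nonzero(mask);x0,y0=xs.min()-12,ys.min()-12;w,h=xs.max()+12-x0,ys.max()+12-y0
    m=np.repeat(np.repeat(mask[y0:y0+h,x0:x0+w],k,0),k,1).astype(np.uint8)
    def cost(p):
        q=(proj(n,box(p,dims,z0))-[x0,y0]+.5)*k
        r=np.zeros_like(m);cv2.fillConvexPoly(r,cv2.convexHull(np.round(q).astype(np.int32)),1)
        return 1-(r&m).sum()/(r|m).sum()
    best=min((minimize(cost,[p0[0],p0[1],p0[2]+d],method="Nelder-Mead",options=dict(initial_simplex=[[p0[0],p0[1],p0[2]+d],[p0[0]+.01,p0[1],p0[2]+d],[p0[0],p0[1]+.01,p0[2]+d],[p0[0],p0[1],p0[2]+d+.15]])) for d in(-.1,0.05,.2)),key=lambda r:r.fun)
    return best.x,best.fun
def brown(im):
    h=cv2.cvtColor(im,cv2.COLOR_RGB2HSV).astype(int)
    return ((h[...,0]<16)&(h[...,1]>70)&(h[...,2]<140)).astype(np.uint8)
def loaves(im,x0=262,y0=140,x1=338,y1=260,z0=.012):
    m=brown(im)*0;m[y0:y1,x0:x1]=brown(im)[y0:y1,x0:x1]
    m=cv2.morphologyEx(m,cv2.MORPH_OPEN,np.ones((3,3)))
    N,l,st,c=cv2.connectedComponentsWithStats(m)
    out=[]
    for i in range(1,N):
        if st[i,4]<60: continue
        out.append((c[i],st[i],(l==i).astype(np.uint8)))
    return out
def pose():
    s=ctrl.get_state();R=Ro.from_quat(s["tool_rot"]).as_matrix()
    return s,R
def plan(x,y,z,yaw=None):
    """units after turning: yaw = world angle of tool y (mod pi)"""
    s,R=pose();cur=np.degrees(np.arctan2(R[1,1],R[0,1]))
    t=0
    if yaw is not None: t=-((yaw-cur+90)%180-90)
    R2=R@Ro.from_euler("z",t,degrees=True).as_matrix()
    d=R2.T@(np.array([x,y,z])-s["tool_pos"])
    print("yaw",round(cur,1),"j6",round(s["joint_pos"][5],2),"pos",s["tool_pos"].round(4),"turn units",round(t/4,2),"shift units",(d/.03).round(2))
E
python3 - <<'E'
from h import *
im=cv2.imread("pics/top0.png")[:,:,::-1].copy()
for c,st,m in loaves(im): print(c.round(1),st, back("top",c,.056).round(3))
crop("top",im,360,150,480,250,6,"pics/carton.png")
crop("top",im,170,150,340,260,4,"pics/ggrid.png")
c=cal("top");print(-c["R"].T@c["t"])
E
```

```text
[316.4 175.6] [310 160  14  32 407] [[0.625 0.066 0.056]]
[281. 178.] [274 162  16  33 410] [[0.62  0.184 0.056]]
[280.  208.6] [274 206  13   6  75] [[0.518 0.188 0.056]]
[315.9 222.8] [309 207  15  33 414] [[0.468 0.07  0.056]]
[279.9 229.9] [274 222  13  17 217] [[0.448 0.19  0.056]]
[0.44148209 0.03251235 1.47261971]
```

View pics/carton.png

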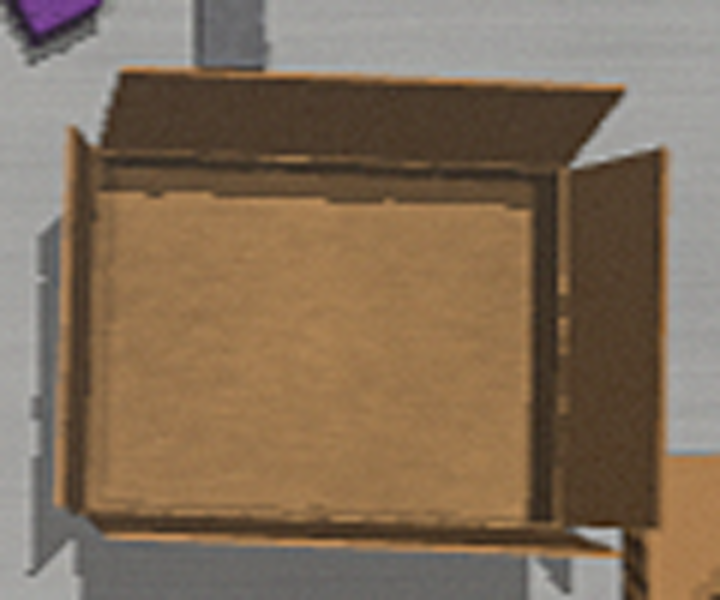

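View pics/ggrid.png

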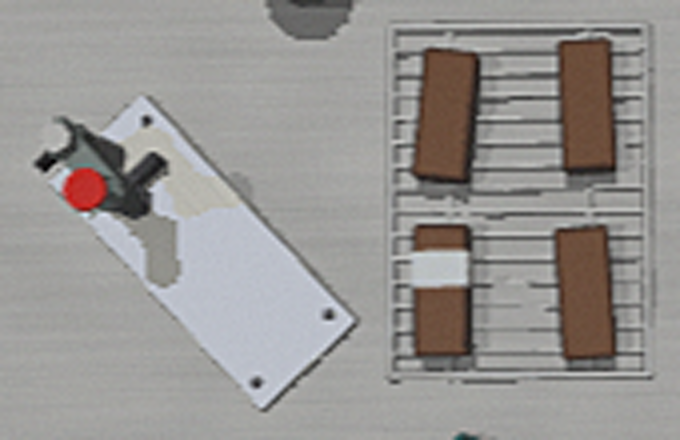

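```bash
cat > m.py <<'E'
from h import *
from scipy.optimize import least_squares
im=cv2.imread("pics/top0.png")[:,:,::-1].copy()
def T(p,X): c,s=np.cos(p[2]),np.sin(p[2]);X=np.atleast_2d(X);return np.c_[p[0]+c*X[:,0]-s*X[:,1],p[1]+s*X[:,0]+c*X[:,1],X[:,2]]
# gauge
px=np.array([[357,320],[262,410],[145,97],[85,190]])/4+[170,150]-.4
G=np.array([[-135,-55,15],[-135,55,15],[135,-55,15],[50,0,224]])/1e3
r=least_squares(lambda p:(proj("top",T(p,G))-px).ravel(),[.5,.4,.6]);g=r.x
print("gauge",g.round(4),np.degrees(g[2]).round(1),"res",r.fun.round(2))
print("seat",T(g,[.02,0,.015]).round(4),"cap",T(g,[.05,0,.224]).round(4))
# carton: lines (point pixel, 3D line a->b in carton depending on flap angles)
K=lambda *q:np.array(q)/6+[360,150]-.4
L=102
def edge(p,name):
    f,n,l,rr=p[3:7]
    e={"fc":([102,130,68],[102,-130,68]),"rc":([98,-132,64],[-98,-132,64]),"nc":([-102,130,68],[-102,-130,68]),"lc":([98,130,64],[-98,130,64]),
     "flr":([98,-128,4],[-98,-128,4]),"flf":([98,128,4],[98,-128,4]),
     "fe":([102-L*np.cos(f),130,68+L*np.sin(f)],[102-L*np.cos(f),-130,68+L*np.sin(f)]),
     "ne":([-102+L*np.cos(n),130,68+L*np.sin(n)],[-102+L*np.cos(n),-130,68+L*np.sin(n)]),
     "le":([98,132-L*np.cos(l),64+L*np.sin(l)],[-98,132-L*np.cos(l),64+L*np.sin(l)]),
     "re":([98,-132+L*np.cos(rr),64+L*np.sin(rr)],[-98,-132+L*np.cos(rr),64+L*np.sin(rr)])}[name]
    return proj("top",T(p,np.array(e)/1e3))
obs=[("fc",K([100,155],[565,172])),("rc",K([564,172],[558,523])),("nc",K([90,512],[550,525])),("flr",K([531,207],[529,518])),("flf",K([108,194],[531,207])),
 ("fe",K([122,70],[625,90])),("ne",K([100,538],[620,553])),("le",K([70,128],[57,508])),("re",K([666,150],[658,525]))]
ends=("fe","ne","le","re","flf")
def res(p):
    o=[]
    for n,q in obs:
        a,b=edge(p,n);d=(b-a)/np.linalg.norm(b-a);nn=np.array([-d[1],d[0]])
        o+=list((q-a)@nn)
        if n in("fe","ne"): o+=[.5*(q[0]-a)@d,.5*(q[1]-b)@d]
    return o
r=least_squares(res,[.56,-.25,0,1.8,1.8,1.8,1.8]);p=r.x
print("carton",p.round(4),"res",np.round(r.fun,2))
v=cv2.resize(im[140:260,180:480,::-1],None,fx=2.6,fy=2.6,interpolation=cv2.INTER_CUBIC)
def dr(q,c): cv2.polylines(v,[np.round((q+.4-[180,140])*2.6).astype(np.int32)],False,c,1)
for n in("fc","rc","nc","flr","flf","fe","ne","le","re","lc"): dr(edge(p,n),(255,255,0))
dr(proj("top",T(g,np.array([[-135,-55,15],[-135,55,15],[135,55,15],[135,-55,15],[-135,-55,15]])/1e3)),(0,255,0))
cs=loaves(im);tag=[c for c in cs if c[1][4]<300];ms=[c[2] for c in cs if c[1][4]>=300]+[sum(c[2] for c in tag)]
out=[]
for m in ms:
    pts=cv2.findNonZero(m);h=cv2.convexHull(pts);mm=np.zeros_like(m);cv2.fillConvexPoly(mm,h,1)
    c=np.array(cv2.minAreaRect(h)[0]);x0=back("top",c,.05)[0]
    q,f=fitbox("top",mm,[x0[0],x0[1],0],(.11,.046,.044),.012);out.append(q);print("loaf",q.round(4),np.degrees(q[2]).round(1),round(f,3))
    B=proj("top",box(q,(.11,.046,.044),.012))[[1,3,7,5,1]];dr(B,(0,0,255))
np.savez("scene.npz",g=g,c=p,l=np.array(out))
cv2.imwrite("pics/ov.png",v)
plan(out[-1][0],out[-1][1],.15,np.degrees(out[-1][2])+90)
E
python3 m.py
```

```text
gauge [0.5113 0.3969 0.7426] 42.5 res [ 0.21  0.35  0.24  0.39 -0.46 -0.8   0.    0.04]
seat [[0.526  0.4105 0.015 ]] cap [[0.5481 0.4308 0.224 ]]
carton [ 0.5113 -0.253  -0.0584  1.8755  1.6074  1.7818  1.7706] res [ 0.09  0.11  0.52  0.71 -2.3  -2.97 -0.32 -0.77  2.92  2.53 -0.16  0.14
  0.46  0.23  0.35 -0.35 -0.38  0.04 -0.16  0.16 -0.32  0.32]
loaf [ 0.6259  0.0657 -0.0118] -0.7 0.108
loaf [ 0.6224  0.1852 -0.0945] -5.4 0.127
loaf [0.4684 0.0707 0.0473] 2.7 0.076
loaf [ 0.4741  0.1918 -0.0037] -0.2 0.16
yaw 115.1 j6 -0.29 pos [ 0.2866 -0.6107  0.2475] turn units 6.34 shift units [-6.15 26.77  3.28]
```

View pics/ov.png

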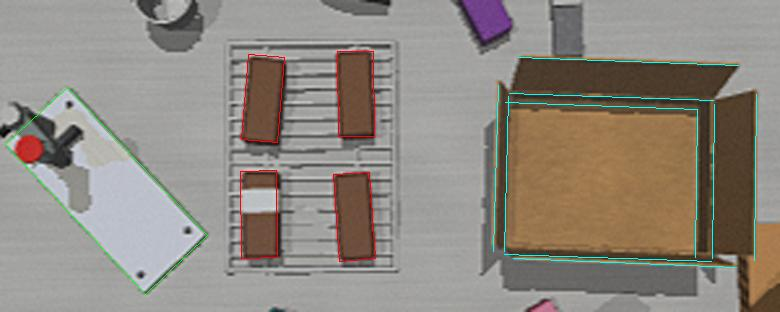

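```bash
sed -i 's/("nc",K(\[90,512\],\[550,525\]))/("fln",K([95,512],[530,521]))/; s/("flf",K(\[108,194\],\[531,207\])),//; s/"flf":(/"fln":([-98,128,4],[-98,-128,4]),"flf":(/; s/for n in("fc"/for n in("fln","fc"/' m.py; python3 m.py
```

```text
gauge [0.5113 0.3969 0.7426] 42.5 res [ 0.21  0.35  0.24  0.39 -0.46 -0.8   0.    0.04]
seat [[0.526  0.4105 0.015 ]] cap [[0.5481 0.4308 0.224 ]]
carton [ 0.5137 -0.2532 -0.0574  1.8495  1.6311  1.7817  1.7708] res [ 0.78  0.87  0.49  0.73 -0.28 -1.38 -0.35 -0.74 -0.2   0.18  0.47  0.22
  0.31 -0.31 -0.39  0.03 -0.2   0.19 -0.36  0.35]
loaf [ 0.6259  0.0657 -0.0118] -0.7 0.108
loaf [ 0.6224  0.1852 -0.0945] -5.4 0.127
loaf [0.4684 0.0707 0.0473] 2.7 0.076
loaf [ 0.4741  0.1918 -0.0037] -0.2 0.16
yaw 115.1 j6 -0.29 pos [ 0.2866 -0.6107  0.2475] turn units 6.34 shift units [-6.15 26.77  3.28]
```

View pics/ov.png

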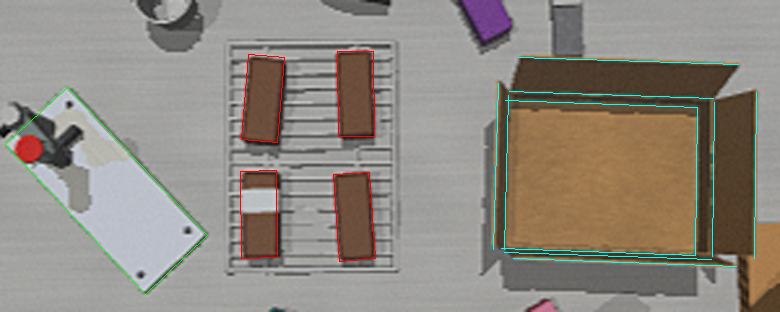

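Emit:
{"op": "apply_moves", "data": {
  "increments": [
    [1, 0, 0, 0, 1],
    [1, 0, 0, 0, 1],
    [1, 0, 0, 0, 1],
    [1, 0, 0, 0, 1],
    [1, 0, 0, 0, 1]
  ],
  "squeeze": 60
}}

```text
clock: 0.52
tool_pos: [0.2866, -0.6108, 0.2477]
tool_rot: [-0.043, 0.999, 0.0, -0.0]
ft_force: [0.1, -0.3, 0.5]
finger_gap: 0.996
grip_force: 0.0
```

Emit:
{"op": "apply_moves", "data": {
  "increments": [
    [1, 0, 0, 0, 1],
    [1, 0, 0, 0, 0.34],
    [1, -1, 0, 0, 0],
    [1, -1, 0, 0, 0],
    [1, -1, 0, 0, 0]
  ]
}}

```text
clock: 0.93
tool_pos: [0.3773, -0.6114, 0.2484]
tool_rot: [0.002, 1.0, 0.0, 0.0]
ft_force: [-0.5, -1.5, 0.4]
finger_gap: 0.998
grip_force: 0.0
```

Emit:
{"op": "apply_moves", "data": {
  "increments": [
    [1, -1, 1, 0, 0],
    [1, -1, 1, 0, 0],
    [1, 0, 1, 0, 0],
    [1, 0, 1, 0, 0],
    [1, 0, 1, 0, 0]
  ]
}}

```text
clock: 1.35
tool_pos: [0.4366, -0.461, 0.2473]
tool_rot: [0.001, 1.0, 0.0, -0.001]
ft_force: [0.7, 0.7, 0.8]
finger_gap: 0.995
grip_force: 0.0
```

Emit:
{"op": "apply_moves", "data": {
  "increments": [
    [1, 0, 1, 0, 0],
    [1, 0, 1, 0, 0],
    [1, 0, 1, 0, 0],
    [1, 0, 1, 0, 0],
    [1, 0, 1, 0, 0]
  ]
}}

```text
clock: 1.77
tool_pos: [0.4364, -0.3112, 0.2481]
tool_rot: [0.001, 1.0, 0.0, -0.0]
ft_force: [0.1, 0.7, 1.4]
finger_gap: 1.002
grip_force: 0.0
```

Emit:
{"op": "apply_moves", "data": {
  "increments": [
    [1, 0, 1, 0, 0],
    [1, 0, 1, 0, 0],
    [1, 0, 1, 0, 0],
    [1, 0, 1, 0, 0],
    [1, 0, 1, 0, 0]
  ]
}}

```text
clock: 2.18
tool_pos: [0.437, -0.1613, 0.2483]
tool_rot: [0.001, 1.0, 0.0, 0.0]
ft_force: [-0.0, -0.1, 0.5]
finger_gap: 1.0
grip_force: 0.0
```

Emit:
{"op": "apply_moves", "data": {
  "increments": [
    [1, 0, 1, 0, 0],
    [1, 0, 1, 0, 0],
    [1, 0, 1, 0, 0],
    [1, 0, 1, 0, 0],
    [1, 0, 1, 0, 0]
  ]
}}

```text
clock: 2.6
tool_pos: [0.4375, -0.0113, 0.2484]
tool_rot: [0.001, 1.0, 0.0, 0.0]
ft_force: [1.3, 0.4, -0.2]
finger_gap: 1.001
grip_force: 0.0
```

Emit:
{"op": "apply_moves", "data": {
  "increments": [
    [1, 0, 1, 0, 0],
    [1, 0, 1, 0, 0],
    [1, 0, 1, 0, 0],
    [1, 0, 1, 0, 0],
    [1, 0, 1, 0, 0]
  ]
}}

```text
clock: 3.02
tool_pos: [0.4381, 0.1388, 0.2484]
tool_rot: [0.001, 1.0, 0.0, 0.0]
ft_force: [1.1, 0.4, -0.2]
finger_gap: 0.992
grip_force: 0.0
```

```bash
python3 - <<'E'
from h import *
plan(.441,.1918,.037,89.8)
im=img("top");cv2.imwrite("pics/t1.png",im[:,:,::-1])
for c,st,m in loaves(im): print(c.round(1),st)
E
```

```text
yaw 89.9 j6 -2.31 pos [0.4381 0.1388 0.2484] turn units 0.02 shift units [-0.09  1.77  7.05]
[316.4 175.6] [310 160  14  32 406]
[280.9 178.2] [274 162  15  33 417]
[316.4 221.3] [309 207  15  33 356]
```

Emit:
{"op": "apply_moves", "data": {
  "increments": [
    [1, -0.1, 0.9, 0, 0],
    [1, 0, 0.85, 0.5, 0],
    [1, 0, 0, 1, 0],
    [1, 0, 0, 1, 0],
    [1, 0, 0, 1, 0]
  ]
}}

```text
clock: 3.48
tool_pos: [0.4415, 0.1903, 0.1423]
tool_rot: [0.001, 1.0, 0.0, 0.0]
ft_force: [0.2, 0.2, -0.1]
finger_gap: 0.997
grip_force: 0.0
```

Emit:
{"op": "apply_moves", "data": {
  "increments": [
    [1, 0, 0, 1, 0],
    [1, 0, 0, 1, 0],
    [1, 0, 0, 1, 0],
    [1, 0, 0, 0.55, 0],
    [1, 0, 0, 0, 0]
  ]
}}

```text
clock: 3.9
tool_pos: [0.4398, 0.1879, 0.0334]
tool_rot: [0.002, 1.0, -0.002, -0.002]
ft_force: [-0.1, -0.2, 0.1]
finger_gap: 1.001
grip_force: 0.0
```

Emit:
{"op": "apply_moves", "data": {
  "increments": [
    [0.3, 0, 0, 0, 0],
    [0.3, 0, 0, 0, 0],
    [0.3, 0, 0, 0, 0],
    [0.3, 0, 0, 0, 0],
    [0.3, 0, 0, 0, 0]
  ]
}}

```text
clock: 4.32
tool_pos: [0.4427, 0.1907, 0.0386]
tool_rot: [0.002, 1.0, 0.001, 0.001]
ft_force: [-1.8, 0.5, 5.3]
finger_gap: 0.533
grip_force: 61.8
```

Emit:
{"op": "apply_moves", "data": {
  "increments": [
    [0.3, 0, 0, 0, 0],
    [0.3, 0, 0, 0, 0],
    [0.3, 0, 0, 0, 0],
    [0.3, 0, 0, 0, 0],
    [0.3, 0, 0, 0, 0]
  ]
}}

```text
clock: 4.73
tool_pos: [0.4427, 0.1908, 0.0386]
tool_rot: [0.002, 1.0, 0.001, 0.001]
ft_force: [-0.4, 0.6, 5.1]
finger_gap: 0.53
grip_force: 61.8
```

Emit:
{"op": "apply_moves", "data": {
  "increments": [
    [0.3, 0, 0, -0.5, 0],
    [0.3, 0, 0, -0.8, 0],
    [0.3, 0, 0, -1, 0],
    [0.3, 0, 0, -0.7, -1],
    [0.3, 0, 0, 0, -1]
  ]
}}

```text
clock: 5.15
tool_pos: [0.4438, 0.1915, 0.1322]
tool_rot: [-0.07, 0.998, 0.003, 0.004]
ft_force: [0.4, 1.4, -2.3]
finger_gap: 0.529
grip_force: 62.0
```

Emit:
{"op": "apply_moves", "data": {
  "increments": [
    [0.3, 0, 0, 0, -1],
    [0.3, 0, 0, 0, -1],
    [0.3, 0, 0, 0, -1],
    [0.3, 0, 0, 0, -1],
    [0.3, 0, 0, 0, -1]
  ]
}}

```text
clock: 5.57
tool_pos: [0.4416, 0.1898, 0.1278]
tool_rot: [-0.242, 0.97, 0.001, 0.001]
ft_force: [0.1, 0.0, -1.8]
finger_gap: 0.528
grip_force: 61.8
```

Emit:
{"op": "apply_moves", "data": {
  "increments": [
    [0.3, 0, 0, 0, -1],
    [0.3, 0, 0, 0, -1],
    [0.3, 0, 0, 0, -1],
    [0.3, 0, 0, 0, -0.6],
    [0.3, 0, 0, 0, 0]
  ]
}}

```text
clock: 5.98
tool_pos: [0.4417, 0.1898, 0.1276]
tool_rot: [-0.361, 0.933, 0.0, 0.001]
ft_force: [-0.3, 0.3, -2.2]
finger_gap: 0.53
grip_force: 61.7
```

```bash
python3 - <<'E'
from h import *
plan(.4184,.3118,.05,132.5); s=ctrl.get_state();print(s["joint_pos"].round(2),s["finger_gap"],s["ft_force"])
E
```

```text
yaw 132.3 j6 -1.65 pos [0.4417 0.1898 0.1276] turn units -0.05 shift units [-2.17  3.52  2.59]
[ 0.82  0.16 -0.57 -0.   -0.84 -1.65] 0.530064563153129 [-0.29218621  0.27544742 -2.18824482]
```

Emit:
{"op": "apply_moves", "data": {
  "increments": [
    [0.3, -0.5, 0.9, 0, 0],
    [0.3, -0.5, 0.9, 0, 0],
    [0.3, -0.5, 0.9, 0, 0],
    [0.3, -0.67, 0.82, 0, -0.05],
    [0.3, 0, 0, 0.6, 0]
  ]
}}

```text
clock: 6.4
tool_pos: [0.4211, 0.3188, 0.1126]
tool_rot: [-0.363, 0.932, 0.002, 0.004]
ft_force: [2.0, 0.3, -1.4]
finger_gap: 0.533
grip_force: 62.4
```

Emit:
{"op": "apply_moves", "data": {
  "increments": [
    [0.3, 0, 0, 0.8, 0],
    [0.3, 0, 0, 0.7, 0],
    [0.3, 0, 0, 0.4, 0],
    [0.3, 0, 0, 0, 0],
    [0.3, 0, 0, 0, 0]
  ]
}}

```text
clock: 6.82
tool_pos: [0.419, 0.3116, 0.0519]
tool_rot: [-0.361, 0.933, -0.0, -0.0]
ft_force: [0.4, 1.0, -0.7]
finger_gap: 0.534
grip_force: 62.2
```

```bash
python3 - <<'E'
from h import *
plan(.4184,.3118,.05,132.5)
im=img("side");crop("s",im,190,240,390,380,4,"pics/s1.png")
g=np.load("scene.npz")["g"];c,s=np.cos(g[2]),np.sin(g[2])
p=ctrl.get_state()["tool_pos"]-[g[0],g[1],0];print("tcp in gauge",c*p[0]+s*p[1],-s*p[0]+c*p[1])
E
```

```text
yaw 132.3 j6 -1.85 pos [0.419  0.3116 0.0519] turn units -0.04 shift units [0.01 0.02 0.06]
tcp in gauge -0.12504938229891438 -0.00034447123494479176
```

View pics/s1.png

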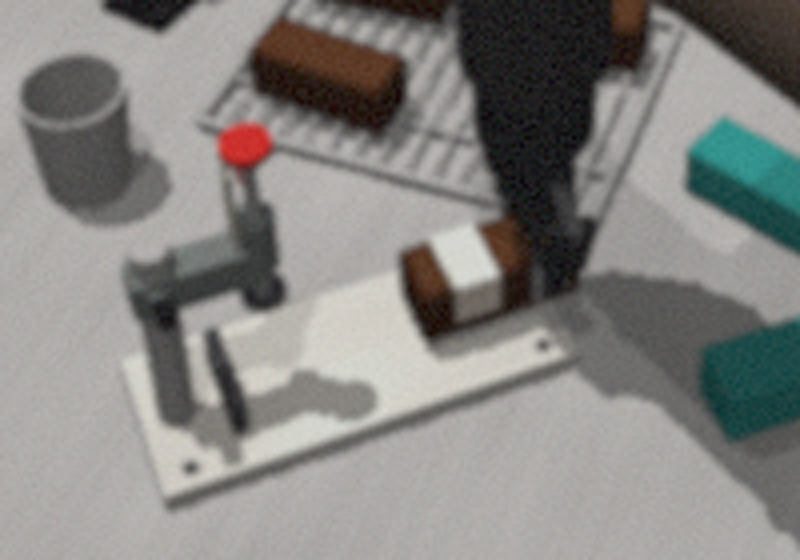

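Emit:
{"op": "apply_moves", "data": {
  "increments": [
    [0.3, -0.8, 0, 0, 0],
    [0.3, -0.9, 0, 0, 0],
    [0.3, -0.9, 0, 0, 0],
    [0.3, -0.7, 0, 0, 0],
    [0.3, -0.4, 0, 0, 0]
  ]
}}

```text
clock: 7.28
tool_pos: [0.5036, 0.389, 0.0538]
tool_rot: [-0.361, 0.932, 0.001, 0.002]
ft_force: [0.4, 0.0, -2.0]
finger_gap: 0.534
grip_force: 62.2
```

Emit:
{"op": "apply_moves", "data": {
  "increments": [
    [0.3, 0, 0, 0.15, 0],
    [0.3, 0, 0, 0.15, 0],
    [0.3, 0, 0, 0, 0]
  ]
}}

```text
clock: 7.53
tool_pos: [0.5003, 0.3856, 0.0424]
tool_rot: [-0.361, 0.933, -0.0, -0.001]
ft_force: [-0.8, -0.7, -2.9]
finger_gap: 0.534
grip_force: 62.2
```

```bash
python3 - <<'E'
from h import *
im=img("side");crop("s",im,190,240,390,380,4,"pics/s2.png");s=ctrl.get_state();print(s["ft_force"],s["tool_pos"])
E
```

```text
[ 0.00460566 -0.04677979 -1.97823212] [0.50024313 0.38559819 0.04269544]
```

View pics/s2.png

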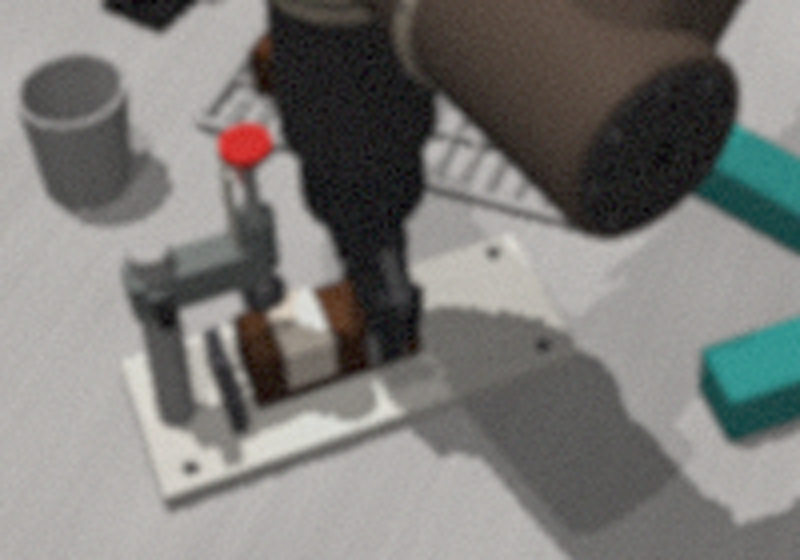

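Emit:
{"op": "apply_moves", "data": {
  "increments": [
    [0.3, -0.17, 0, 0.03, 0],
    [0.3, 0, 0, 0, 0],
    [1, 0, 0, 0, 0],
    [1, 0, 0, 0, 0],
    [1, 0, 0, 0, 0]
  ]
}}

```text
clock: 8.0
tool_pos: [0.5044, 0.3896, 0.0422]
tool_rot: [-0.361, 0.932, -0.0, -0.0]
ft_force: [-4.7, -4.0, -0.4]
finger_gap: 0.931
grip_force: 0.0
```

Emit:
{"op": "apply_moves", "data": {
  "increments": [
    [1, 0, 0, 0, 0],
    [1, 0.4, 0, 0, 0],
    [1, 0.8, 0, 0, 0],
    [1, 0.8, 0, -0.3, 0],
    [1, 0.5, 0, -1, 0]
  ]
}}

```text
clock: 8.42
tool_pos: [0.4466, 0.3363, 0.0778]
tool_rot: [-0.361, 0.933, -0.002, -0.003]
ft_force: [-1.2, -0.6, 0.3]
finger_gap: 0.996
grip_force: 0.0
```

Emit:
{"op": "apply_moves", "data": {
  "increments": [
    [0.5, 0, 0, -1, 0],
    [0, 0, 0, -1, 0],
    [0, 0, 0, -1, 0],
    [0, 0, 0, -1, 0],
    [0, 0, 0, -1, 0]
  ]
}}

```text
clock: 8.83
tool_pos: [0.4497, 0.3398, 0.2336]
tool_rot: [-0.362, 0.932, 0.001, 0.001]
ft_force: [0.2, 0.8, -0.5]
finger_gap: 0.296
grip_force: 0.0
```

Emit:
{"op": "apply_moves", "data": {
  "increments": [
    [0, 0, 0, -1, 0],
    [0, 0, 0, 0, 0]
  ]
}}

```text
clock: 9.0
tool_pos: [0.452, 0.3417, 0.2687]
tool_rot: [-0.362, 0.932, 0.002, 0.006]
ft_force: [1.1, 0.4, 0.3]
finger_gap: 0.006
grip_force: 0.0
```

```bash
python3 - <<'E'
from h import *
s=ctrl.get_state();plan(.5481,.4308,.25,132.5)
im=img("side");crop("s",im,190,240,390,380,4,"pics/s3.png")
E
```

```text
yaw 132.4 j6 -1.83 pos [0.452  0.3417 0.2687] turn units -0.01 shift units [-4.36  0.02  0.68]
```

View pics/s3.png

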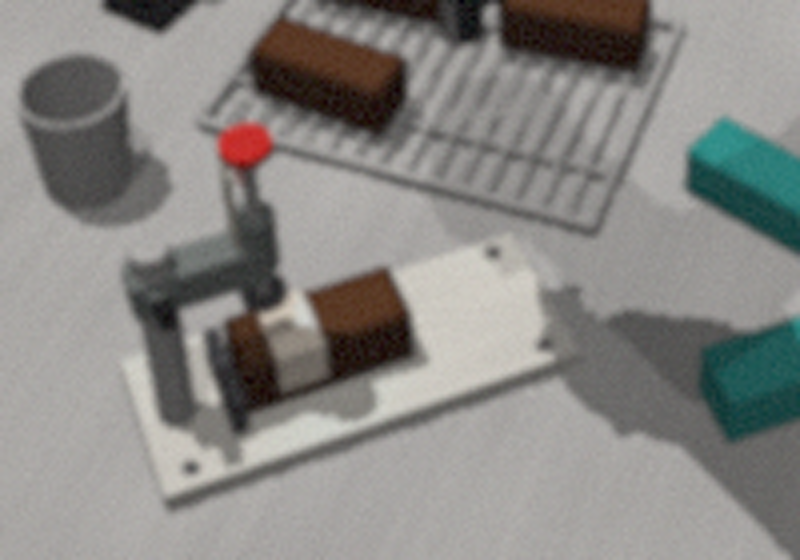

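Emit:
{"op": "apply_moves", "data": {
  "increments": [
    [0, -0.9, 0, 0, 0],
    [0, -1, 0, 0, 0],
    [0, -1, 0, 0, 0],
    [0, -0.9, 0, 0, 0],
    [0, -0.56, 0, 0, 0]
  ]
}}

```text
clock: 9.47
tool_pos: [0.5477, 0.4291, 0.2597]
tool_rot: [-0.362, 0.932, -0.0, -0.0]
ft_force: [0.4, 0.8, -0.4]
finger_gap: 0.002
grip_force: 0.0
```

Emit:
{"op": "apply_moves", "data": {
  "increments": [
    [0, 0, 0, 0, 0],
    [0, 0, 0, 0.4, 0],
    [0, 0, 0, 0.4, 0],
    [0, 0, 0, 0.2, 0],
    [0, 0, 0, 0, 0]
  ]
}}

```text
clock: 9.88
tool_pos: [0.5449, 0.4267, 0.2287]
tool_rot: [-0.361, 0.932, -0.001, -0.001]
ft_force: [-1.2, -0.7, 1.1]
finger_gap: -0.001
grip_force: 0.6
```

```bash
python3 - <<'E'
from h import *
plan(.5481,.4308,.205,132.5)
E
```

```text
yaw 132.4 j6 -1.78 pos [0.5449 0.4267 0.2287] turn units -0.03 shift units [-0.18  0.03  0.79]
```

Emit:
{"op": "apply_moves", "data": {
  "increments": [
    [0, -0.15, 0, 0, 0],
    [0, 0, 0, 0.25, 0],
    [0, 0, 0, 0.2, 0],
    [0, 0, 0, 0.1, 0],
    [0, 0, 0, 0, 0]
  ]
}}

```text
clock: 10.3
tool_pos: [0.5494, 0.4307, 0.2137]
tool_rot: [-0.361, 0.932, 0.0, -0.0]
ft_force: [0.7, 1.0, 3.1]
finger_gap: 0.0
grip_force: 1.0
```

Emit:
{"op": "apply_moves", "data": {
  "increments": [
    [0, 0, 0, 0.06, 0],
    [0, 0, 0, 0.03, 0],
    [0, 0, 0, 0, 0]
  ]
}}

```text
clock: 10.55
tool_pos: [0.5494, 0.4307, 0.2117]
tool_rot: [-0.362, 0.932, 0.0, 0.0]
ft_force: [0.7, 0.7, 2.3]
finger_gap: -0.006
grip_force: 1.1
```

Emit:
{"op": "apply_moves", "data": {
  "increments": [
    [0, 0, 0, 0.06, 0],
    [0, 0, 0, 0, 0]
  ]
}}

```text
clock: 10.72
tool_pos: [0.5494, 0.4307, 0.2098]
tool_rot: [-0.361, 0.932, 0.0, 0.0]
ft_force: [0.2, -0.2, 2.0]
finger_gap: 0.002
grip_force: 1.2
```

Emit:
{"op": "apply_moves", "data": {
  "increments": [
    [0, 0, 0, 0.06, 0],
    [0, 0, 0, 0.03, 0],
    [0, 0, 0, 0, 0]
  ]
}}

```text
clock: 10.97
tool_pos: [0.5494, 0.4307, 0.207]
tool_rot: [-0.361, 0.932, 0.0, 0.0]
ft_force: [0.4, 0.4, 2.1]
finger_gap: -0.0
grip_force: 1.3
```

Emit:
{"op": "apply_moves", "data": {
  "increments": [
    [0, 0, 0, 0.04, 0],
    [0, 0, 0, 0, 0]
  ]
}}

```text
clock: 11.13
tool_pos: [0.5494, 0.4307, 0.2059]
tool_rot: [-0.361, 0.932, 0.0, 0.0]
ft_force: [0.1, 0.9, 2.6]
finger_gap: -0.004
grip_force: 1.3
```

Emit:
{"op": "apply_moves", "data": {
  "increments": [
    [0, 0, 0, 0.04, 0],
    [0, 0, 0, 0, 0]
  ]
}}

```text
clock: 11.3
tool_pos: [0.5494, 0.4307, 0.2052]
tool_rot: [-0.362, 0.932, 0.0, 0.0]
ft_force: [0.3, 1.0, 3.5]
finger_gap: -0.002
grip_force: 2.1
```

Close to contact; continue until the force rises clearly.

Emit:
{"op": "apply_moves", "data": {
  "increments": [
    [0, 0, 0, 0.04, 0],
    [0, 0, 0, 0, 0]
  ]
}}

```text
clock: 11.47
tool_pos: [0.5495, 0.4308, 0.2051]
tool_rot: [-0.362, 0.932, 0.0, 0.001]
ft_force: [-3.5, -0.9, 10.1]
finger_gap: -0.001
grip_force: 5.0
```

Emit:
{"op": "apply_moves", "data": {
  "increments": [
    [0, 0, 0, 0.03, 0],
    [0, 0, 0, 0, 0]
  ]
}}

```text
clock: 11.63
tool_pos: [0.5495, 0.4308, 0.2051]
tool_rot: [-0.362, 0.932, 0.0, 0.001]
ft_force: [-4.6, -1.1, 13.9]
finger_gap: 0.002
grip_force: 7.1
```

Emit:
{"op": "apply_moves", "data": {
  "increments": [
    [0, 0, 0, 0, 0],
    [0, 0, 0, 0, 0],
    [0, 0, 0, 0, 0],
    [0, 0, 0, 0, 0],
    [0, 0, 0, 0, 0]
  ]
}}

```text
clock: 12.05
tool_pos: [0.5495, 0.4308, 0.2051]
tool_rot: [-0.362, 0.932, 0.0, 0.001]
ft_force: [-5.8, -1.4, 14.7]
finger_gap: 0.001
grip_force: 7.0
```

Emit:
{"op": "apply_moves", "data": {
  "increments": [
    [0, 0, 0, 0, 0],
    [0, 0, 0, 0, 0],
    [0, 0, 0, 0, 0],
    [0, 0, 0, 0, 0],
    [0, 0, 0, 0, 0]
  ]
}}

```text
clock: 12.47
tool_pos: [0.5495, 0.4308, 0.2051]
tool_rot: [-0.362, 0.932, 0.0, 0.001]
ft_force: [-4.9, -1.1, 13.8]
finger_gap: 0.0
grip_force: 7.0
```

Emit:
{"op": "apply_moves", "data": {
  "increments": [
    [0, 0, 0, 0, 0],
    [0, 0, 0, 0, 0],
    [0, 0, 0, 0, 0],
    [0, 0, 0, 0, 0],
    [0, 0, 0, 0, 0]
  ]
}}

```text
clock: 12.88
tool_pos: [0.5495, 0.4308, 0.2051]
tool_rot: [-0.362, 0.932, 0.0, 0.001]
ft_force: [-4.5, -1.3, 12.8]
finger_gap: 0.003
grip_force: 7.0
```

Emit:
{"op": "apply_moves", "data": {
  "increments": [
    [0, 0, 0, -0.4, 0],
    [0, 0, 0, -0.7, 0],
    [0, 0, 0, -0.8, 0],
    [0, 0, 0, -0.4, 0],
    [0, 0.8, 0, 0, 0]
  ]
}}

```text
clock: 13.3
tool_pos: [0.534, 0.4165, 0.2737]
tool_rot: [-0.361, 0.932, 0.0, 0.002]
ft_force: [0.2, 0.0, -0.3]
finger_gap: 0.003
grip_force: 0.0
```

Emit:
{"op": "apply_moves", "data": {
  "increments": [
    [0, 1, 0, 0, 0],
    [0.4, 1, 0, 0, 0],
    [1, 1, 0, 0, 0],
    [1, 0.7, 0, 0, 0],
    [1, 0, 0, 0, 0]
  ]
}}

```text
clock: 13.72
tool_pos: [0.447, 0.3369, 0.2722]
tool_rot: [-0.361, 0.932, 0.0, -0.0]
ft_force: [0.0, -0.2, -0.1]
finger_gap: 0.563
grip_force: 0.0
```

```bash
python3 - <<'E'
from h import *
im=img("side");cv2.imwrite("pics/s4.png",im[:,:,::-1]);im=img("top");cv2.imwrite("pics/t4.png",im[:,:,::-1])
g=np.load("scene.npz")["g"];c,s=np.cos(g[2]),np.sin(g[2])
X=np.array([-.09,0]);plan(g[0]+c*X[0],g[1]+s*X[0],.12,132.5)
X=np.array([-.011,0]);plan(g[0]+c*X[0],g[1]+s*X[0],.0425,132.5)
E
```

```text
yaw 132.4 j6 -1.83 pos [0.4492 0.3392 0.2722] turn units -0.03 shift units [0.18 0.01 5.07]
yaw 132.4 j6 -1.83 pos [0.4492 0.3392 0.2722] turn units -0.03 shift units [-2.45  0.02  7.66]
```

Emit:
{"op": "apply_moves", "data": {
  "increments": [
    [1, 0.18, 0, 1, 0],
    [1, 0, 0, 1, 0],
    [1, 0, 0, 1, 0],
    [1, 0, 0, 1, 0],
    [1, 0, 0, 1, 0]
  ]
}}

```text
clock: 14.23
tool_pos: [0.4461, 0.3364, 0.1199]
tool_rot: [-0.361, 0.932, -0.0, -0.0]
ft_force: [-0.6, 0.4, -0.6]
finger_gap: 0.999
grip_force: 0.0
```

Emit:
{"op": "apply_moves", "data": {
  "increments": [
    [1, 0, 0, 1, 0],
    [1, 0, 0, 1, 0],
    [1, 0, 0, 0.6, 0],
    [1, 0, 0, 0, 0],
    [1, 0, 0, 0, 0]
  ]
}}

```text
clock: 14.65
tool_pos: [0.4458, 0.3358, 0.0425]
tool_rot: [-0.361, 0.932, -0.001, -0.001]
ft_force: [0.3, -0.2, 1.0]
finger_gap: 0.997
grip_force: 0.0
```

```bash
python3 - <<'E'
from h import *
im=img("side");crop("s",im,190,240,390,380,4,"pics/s5.png")
g=np.load("scene.npz")["g"];c,s=np.cos(g[2]),np.sin(g[2])
X=np.array([-.011,0]);plan(g[0]+c*X[0],g[1]+s*X[0],.0425,132.5)
E
```

```text
yaw 132.4 j6 -1.83 pos [0.4463 0.3366 0.0438] turn units -0.03 shift units [-2.59  0.02  0.04]
```

View pics/s5.png

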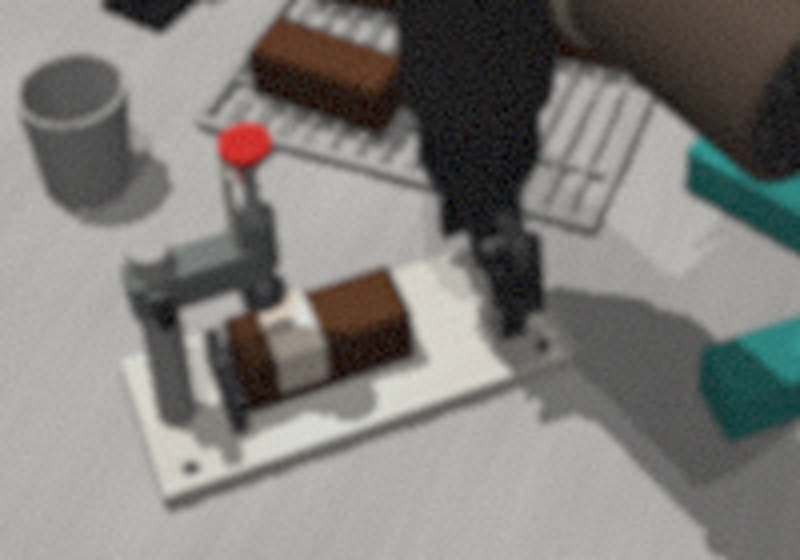

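Emit:
{"op": "apply_moves", "data": {
  "increments": [
    [1, -0.7, 0, 0, 0],
    [1, -0.9, 0, 0, 0],
    [1, -0.7, 0, 0, 0],
    [1, -0.25, 0, 0, 0],
    [1, 0, 0, 0, 0]
  ]
}}

```text
clock: 15.12
tool_pos: [0.5033, 0.3888, 0.0448]
tool_rot: [-0.361, 0.932, 0.0, 0.001]
ft_force: [-0.6, -0.7, -0.1]
finger_gap: 1.002
grip_force: 0.0
```

Emit:
{"op": "apply_moves", "data": {
  "increments": [
    [0.3, 0, 0, 0, 0],
    [0.3, 0, 0, 0, 0],
    [0.3, 0, 0, 0, 0],
    [0.3, 0, 0, 0, 0],
    [0.3, 0, 0, 0, 0]
  ]
}}

```text
clock: 15.53
tool_pos: [0.502, 0.3876, 0.0446]
tool_rot: [-0.362, 0.932, 0.0, 0.0]
ft_force: [-2.3, -1.4, 6.4]
finger_gap: 0.528
grip_force: 62.8
```

Emit:
{"op": "apply_moves", "data": {
  "increments": [
    [0.3, 0, 0, 0, 0],
    [0.3, 0, 0, 0, 0],
    [0.3, 0, 0, -0.3, 0],
    [0.3, 0.4, 0, 0, 0],
    [0.3, 0.6, 0, 0, 0]
  ]
}}

```text
clock: 15.95
tool_pos: [0.4806, 0.3681, 0.0532]
tool_rot: [-0.362, 0.932, 0.0, 0.001]
ft_force: [0.2, 1.2, -2.9]
finger_gap: 0.527
grip_force: 61.8
```

Emit:
{"op": "apply_moves", "data": {
  "increments": [
    [0.3, 0.8, 0, 0, 0],
    [0.3, 0.8, 0, 0, 0],
    [0.3, 0.8, 0, 0, 0],
    [0.3, 0.5, 0, 0, 0],
    [0.3, 0, 0, -0.6, 0]
  ]
}}

```text
clock: 16.37
tool_pos: [0.4116, 0.304, 0.0682]
tool_rot: [-0.361, 0.933, -0.002, -0.004]
ft_force: [-0.2, 0.0, -3.5]
finger_gap: 0.526
grip_force: 61.9
```

Emit:
{"op": "apply_moves", "data": {
  "increments": [
    [0.3, 0, 0, -0.9, 0],
    [0.3, 0, 0, -1, 0],
    [0.3, 0, 0, -1, 0],
    [0.3, 0, 0, -1, 0],
    [0.3, 0, 0, -1, 0]
  ]
}}

```text
clock: 16.78
tool_pos: [0.4152, 0.3081, 0.2195]
tool_rot: [-0.361, 0.932, 0.0, -0.0]
ft_force: [-0.5, 0.7, -2.3]
finger_gap: 0.53
grip_force: 61.9
```

```bash
cat >> h.py <<'E'
S=np.load("scene.npz")
def car(x,y):
    p=S["c"];c,s=np.cos(p[2]),np.sin(p[2]);return p[0]+c*x-s*y,p[1]+s*x+c*y
E
python3 - <<'E'
from h import *
p=S["c"];yaw=np.degrees(p[2])+180
print("target yaw",yaw)
for q in((-.045,.062-.031),(-.045,.031-.062)): print(car(*q)); plan(*car(*q),.2,yaw)
im=img("top");cv2.imwrite("pics/t6.png",im[:,:,::-1]);im=img("side");crop("s",im,190,200,390,350,4,"pics/s6.png")
s=ctrl.get_state();print(s["finger_gap"],s["ft_force"],s["joint_pos"].round(2))
E
```

```text
target yaw 176.71115662665233
(np.float64(0.4705203343810144), np.float64(-0.2196289608021919))
yaw 132.4 j6 -1.85 pos [0.4152 0.3081 0.2195] turn units -11.08 shift units [17.46 -2.85  0.65]
(np.float64(0.4669634173903147), np.float64(-0.28152684720812077))
yaw 132.4 j6 -1.85 pos [0.4152 0.3081 0.2195] turn units -11.08 shift units [19.52 -2.85  0.65]
0.5292645808793555 [-0.49817223  0.53326547 -2.66439068] [ 1.02  0.12 -0.37  0.   -1.07 -1.85]
```

Emit:
{"op": "apply_moves", "data": {
  "increments": [
    [0.3, 0, 0, -0.3, -1],
    [0.3, 0, 0, -0.3, -1],
    [0.3, 0, 0, 0, -1],
    [0.3, 0, 0, 0, -1],
    [0.3, 0, 0, 0, -1]
  ]
}}

```text
clock: 17.3
tool_pos: [0.4152, 0.3083, 0.2354]
tool_rot: [-0.519, 0.855, 0.0, -0.0]
ft_force: [-0.6, 0.1, -1.5]
finger_gap: 0.528
grip_force: 61.9
```

Emit:
{"op": "apply_moves", "data": {
  "increments": [
    [0.3, 0, 0, 0, -1],
    [0.3, 0, 0, 0, -1],
    [0.3, 0, 0, 0, -1],
    [0.3, 0, 0, 0, -1],
    [0.3, 0, 0, 0, -1]
  ]
}}

```text
clock: 17.72
tool_pos: [0.4152, 0.3082, 0.2352]
tool_rot: [-0.66, 0.751, 0.0, -0.001]
ft_force: [1.1, 0.0, -1.7]
finger_gap: 0.527
grip_force: 61.8
```

Emit:
{"op": "apply_moves", "data": {
  "increments": [
    [0.3, 0, -0.5, 0, -1],
    [0.3, 0.5, -0.6, 0, -0.08],
    [0.3, 0.8, -0.6, 0, 0],
    [0.3, 0.9, -0.6, 0, 0],
    [0.3, 0.9, -0.5, 0, 0]
  ]
}}

```text
clock: 18.13
tool_pos: [0.4942, 0.2086, 0.235]
tool_rot: [-0.687, 0.727, 0.0, -0.001]
ft_force: [0.6, -0.3, -1.0]
finger_gap: 0.526
grip_force: 62.1
```

Emit:
{"op": "apply_moves", "data": {
  "increments": [
    [0.3, 0.9, 0, 0, 0],
    [0.3, 0.9, 0, 0, 0],
    [0.3, 0.9, 0, 0, 0],
    [0.3, 0.9, 0, 0, 0],
    [0.3, 0.9, 0, 0, 0]
  ]
}}

```text
clock: 18.55
tool_pos: [0.4853, 0.0735, 0.2353]
tool_rot: [-0.686, 0.727, 0.0, -0.0]
ft_force: [0.9, -0.5, -2.7]
finger_gap: 0.53
grip_force: 62.2
```

Emit:
{"op": "apply_moves", "data": {
  "increments": [
    [0.3, 0.9, 0, 0, 0],
    [0.3, 0.9, 0, 0, 0],
    [0.3, 0.9, 0, 0, 0],
    [0.3, 0.9, 0, 0, 0],
    [0.3, 0.9, 0, 0, 0]
  ]
}}

```text
clock: 18.97
tool_pos: [0.4775, -0.061, 0.2354]
tool_rot: [-0.686, 0.727, 0.0, -0.0]
ft_force: [0.5, 0.1, -2.4]
finger_gap: 0.53
grip_force: 62.2
```

Emit:
{"op": "apply_moves", "data": {
  "increments": [
    [0.3, 0.9, 0, 0, 0],
    [0.3, 0.9, 0, 0, 0],
    [0.3, 0.9, 0, 0, 0],
    [0.3, 0.9, 0, 0, 0],
    [0.3, 0.6, 0, 0, 0]
  ]
}}

```text
clock: 19.38
tool_pos: [0.4702, -0.1873, 0.2352]
tool_rot: [-0.686, 0.727, 0.0, -0.0]
ft_force: [-0.2, -0.1, -2.2]
finger_gap: 0.525
grip_force: 62.2
```

```bash
python3 - <<'E'
from h import *
plan(*car(-.045,.029),.0345,176.7)
im=img("side");crop("s",im,260,90,460,240,4,"pics/s7.png")
s=ctrl.get_state();print(s["finger_gap"],s["ft_force"],s["joint_pos"].round(2))
E
```

```text
yaw 176.7 j6 -0.07 pos [ 0.4702 -0.1873  0.2352] turn units -0.01 shift units [ 1.14 -0.08  6.69]
0.53082597311364 [ 0.06518537 -2.77846537 -1.62644793] [ 0.01  0.09 -0.37  0.   -1.11 -0.07]
```

View pics/s7.png

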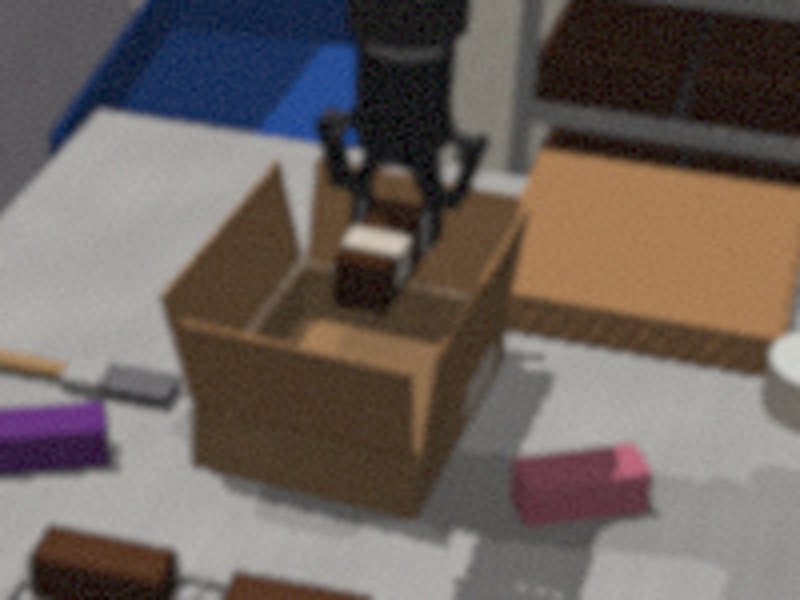

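Emit:
{"op": "apply_moves", "data": {
  "increments": [
    [0.3, 0.6, -0.31, 0, 0],
    [0.3, 0.53, 0, 0, 0],
    [0.3, 0, 0, 0.5, 0],
    [0.3, 0, 0, 0.9, 0],
    [0.3, 0, 0, 1, 0]
  ]
}}

```text
clock: 19.85
tool_pos: [0.4789, -0.2203, 0.1637]
tool_rot: [-0.686, 0.727, -0.001, 0.001]
ft_force: [0.0, 0.2, -2.2]
finger_gap: 0.531
grip_force: 62.4
```

Emit:
{"op": "apply_moves", "data": {
  "increments": [
    [0.3, 0, 0, 1, 0],
    [0.3, 0, 0, 1, 0],
    [0.3, 0, 0, 0.9, 0],
    [0.3, 0, 0, 0.6, 0],
    [0.3, 0, 0, 0, 0]
  ]
}}

```text
clock: 20.27
tool_pos: [0.4756, -0.2194, 0.0548]
tool_rot: [-0.686, 0.727, 0.003, -0.002]
ft_force: [-1.4, 0.1, -1.4]
finger_gap: 0.53
grip_force: 62.0
```

```bash
python3 - <<'E'
from h import *
plan(*car(-.038,.029),.0345,176.7)
s=ctrl.get_state();print(s["finger_gap"],s["ft_force"])
E
```

```text
yaw 176.6 j6 0.0 pos [ 0.4756 -0.2194  0.0548] turn units -0.01 shift units [ 0.09 -0.07  0.68]
0.52950640578825 [-1.41568277  0.11080672 -1.3794686 ]
```

Emit:
{"op": "apply_moves", "data": {
  "increments": [
    [0.3, 0.08, 0, 0.3, 0],
    [0.3, 0, 0, 0.2, 0],
    [0.3, 0, 0, 0.1, 0],
    [0.3, 0, 0, 0, 0]
  ]
}}

```text
clock: 20.6
tool_pos: [0.4785, -0.2223, 0.0408]
tool_rot: [-0.686, 0.727, -0.0, 0.0]
ft_force: [-0.7, -0.4, -2.0]
finger_gap: 0.53
grip_force: 62.3
```

Emit:
{"op": "apply_moves", "data": {
  "increments": [
    [0.3, 0, 0, 0.05, 0],
    [0.3, 0, 0, 0, 0]
  ]
}}

```text
clock: 20.77
tool_pos: [0.4788, -0.2223, 0.0397]
tool_rot: [-0.686, 0.727, -0.0, 0.0]
ft_force: [-0.5, -0.1, -2.4]
finger_gap: 0.532
grip_force: 62.3
```

Emit:
{"op": "apply_moves", "data": {
  "increments": [
    [0.3, 0, 0, 0.12, 0],
    [0.3, 0, 0, 0, 0],
    [0.3, 0, 0, 0, 0]
  ]
}}

```text
clock: 21.02
tool_pos: [0.4786, -0.2223, 0.0357]
tool_rot: [-0.686, 0.727, -0.0, 0.0]
ft_force: [-0.4, -0.2, -2.4]
finger_gap: 0.529
grip_force: 62.3
```

Emit:
{"op": "apply_moves", "data": {
  "increments": [
    [0.3, 0, 0, 0.05, 0],
    [0.3, 0, 0, 0, 0]
  ]
}}

```text
clock: 21.18
tool_pos: [0.4787, -0.2223, 0.0341]
tool_rot: [-0.687, 0.727, -0.0, 0.0]
ft_force: [2.6, -0.6, -2.6]
finger_gap: 0.528
grip_force: 62.3
```

Emit:
{"op": "apply_moves", "data": {
  "increments": [
    [0.3, 0, 0, 0.03, 0],
    [0.66, 0, 0, 0, 0],
    [0.66, 0, 0, 0, 0],
    [0.66, 0, 0, 0, 0],
    [0.66, 0, 0, -0.3, 0]
  ]
}}

```text
clock: 21.6
tool_pos: [0.4774, -0.2221, 0.0412]
tool_rot: [-0.686, 0.727, 0.001, -0.001]
ft_force: [0.1, -0.3, -0.1]
finger_gap: 0.66
grip_force: 0.0
```

Emit:
{"op": "apply_moves", "data": {
  "increments": [
    [0.66, 0, 0, -0.6, 0],
    [0.66, 0, 0, -1, 0],
    [0.66, 0, 0, -1, 0],
    [0.66, 0, 0, -1, 0],
    [0.66, 0, 0, -1, 0]
  ]
}}

```text
clock: 22.02
tool_pos: [0.4777, -0.2223, 0.1823]
tool_rot: [-0.686, 0.727, 0.0, -0.0]
ft_force: [0.8, 0.5, 0.3]
finger_gap: 0.661
grip_force: 0.0
```

Emit:
{"op": "apply_moves", "data": {
  "increments": [
    [1, 0, 0, -1, 1],
    [1, 0, 0, -0.6, 1],
    [1, 0, 0, 0, 1],
    [1, 0, 0, 0, 1],
    [1, 0, 0, 0, 1]
  ]
}}

```text
clock: 22.43
tool_pos: [0.478, -0.2222, 0.2294]
tool_rot: [-0.548, 0.836, -0.0, 0.0]
ft_force: [0.9, 0.9, -0.1]
finger_gap: 1.004
grip_force: 0.0
```

Emit:
{"op": "apply_moves", "data": {
  "increments": [
    [1, 0, 0, 0, 1],
    [1, 0, 0, 0, 1],
    [1, 0, 0, 0, 1],
    [1, 0, 0, 0, 1],
    [1, 0, 0, 0, 1]
  ]
}}

```text
clock: 22.85
tool_pos: [0.4778, -0.2223, 0.2288]
tool_rot: [-0.395, 0.919, 0.0, -0.0]
ft_force: [0.5, 0.9, 0.7]
finger_gap: 1.003
grip_force: 0.0
```

Emit:
{"op": "apply_moves", "data": {
  "increments": [
    [1, 0, 0, 0, 1],
    [1, 0, 0, 0, 1],
    [1, 0, 0, 0, 1],
    [1, 0, 0, 0, 1],
    [1, 0, 0, 0, 1]
  ]
}}

```text
clock: 23.27
tool_pos: [0.4778, -0.2222, 0.2288]
tool_rot: [-0.229, 0.973, 0.0, -0.0]
ft_force: [-1.0, -1.1, 0.3]
finger_gap: 1.001
grip_force: 0.0
```

Emit:
{"op": "apply_moves", "data": {
  "increments": [
    [1, 0, 0, 0, 1],
    [1, 0, 0, 0, 1],
    [1, 0, 0, 0, 1],
    [1, 0, 0, 0, 1],
    [1, 0, 0, 0, 1]
  ]
}}

```text
clock: 23.68
tool_pos: [0.4778, -0.2223, 0.2288]
tool_rot: [-0.057, 0.998, 0.0, -0.0]
ft_force: [-0.3, 0.3, 0.6]
finger_gap: 0.999
grip_force: 0.0
```

Emit:
{"op": "apply_moves", "data": {
  "increments": [
    [1, 0, 0, 0, 1],
    [1, 0, 0.5, 0, 0],
    [1, 0, 0.9, 0, 0],
    [1, 0, 0.9, 0, 0],
    [1, 0, 0.9, 0, 0]
  ]
}}

```text
clock: 24.1
tool_pos: [0.4731, -0.1257, 0.2287]
tool_rot: [-0.023, 1.0, 0.0, -0.0]
ft_force: [1.1, -0.0, 0.0]
finger_gap: 0.999
grip_force: 0.0
```

```bash
cat >> h.py <<'E'
def refit(f):
    im=img("top");cv2.imwrite(f,im[:,:,::-1])
    for c,st,m in loaves(im):
        if st[4]<250: print("part",c,st);continue
        x0=back("top",c,.05)[0];q,e=fitbox("top",m,[x0[0],x0[1],0],(.11,.046,.044),.012)
        print("loaf",q.round(4),np.degrees(q[2]).round(1),round(e,3),st)
E
python3 - <<'E'
from h import *
refit("pics/t8.png")
plan(.4684,.0707,.037,92.7)
s=ctrl.get_state();print(s["finger_gap"],s["joint_pos"].round(2))
E
```

```text
loaf [0.6263 0.0658 0.05  ] 2.9 0.141 [310 160  14  32 406]
loaf [ 0.6216  0.1857 -0.0214] -1.2 0.182 [274 162  15  33 416]
yaw 92.7 j6 -1.67 pos [ 0.473  -0.1227  0.2289] turn units -0.0 shift units [-0.15  6.44  6.4 ]
0.9985583446187682 [ 0.15  0.06 -0.42 -0.   -1.09 -1.67]
```

```bash
cat >> h.py <<'E'
def sidecheck(qs,z0=.012):
    im=img("side");cv2.imwrite("pics/side_last.png",im[:,:,::-1]);b=brown(im)
    for q in qs:
        h=cv2.convexHull(np.round(proj("side",box(q,(.11,.046,.044),z0))).astype(np.int32));r=np.zeros_like(b);cv2.fillConvexPoly(r,h,1)
        R=cv2.dilate(r,np.ones((9,9)))-r
        print(q.round(3),"inside",round(b[r>0].mean(),2),"ring",round(b[R>0].mean(),2))
E
sed -i 's/^    for c,st,m in loaves(im):$/    for c,st,m in loaves(im):\n        h=cv2.convexHull(cv2.findNonZero(m));cv2.fillConvexPoly(m,h,1)/' h.py
python3 - <<'E'
from h import *
sidecheck(S["l"])
E
```

```text
[ 0.626  0.066 -0.012] inside 0.58 ring 0.0
[ 0.622  0.185 -0.095] inside 0.63 ring 0.0
[0.468 0.071 0.047] inside 0.64 ring 0.0
[ 0.474  0.192 -0.004] inside 0.0 ring 0.0
```

Emit:
{"op": "apply_moves", "data": {
  "increments": [
    [1, -0.15, 0.9, 0, 0],
    [1, 0, 1, 0, 0],
    [1, 0, 1, 0, 0],
    [1, 0, 1, 0, 0],
    [1, 0, 1, 0, 0]
  ]
}}

```text
clock: 24.62
tool_pos: [0.471, 0.0214, 0.2288]
tool_rot: [-0.023, 1.0, 0.0, 0.0]
ft_force: [0.7, -0.7, -0.1]
finger_gap: 0.997
grip_force: 0.0
```

Emit:
{"op": "apply_moves", "data": {
  "increments": [
    [1, 0, 1, 0, 0],
    [1, 0, 0.54, 0.5, 0],
    [1, 0, 0, 1, 0],
    [1, 0, 0, 1, 0],
    [1, 0, 0, 1, 0]
  ]
}}

```text
clock: 25.03
tool_pos: [0.4693, 0.067, 0.123]
tool_rot: [-0.024, 1.0, 0.0, 0.001]
ft_force: [0.7, -0.1, -0.9]
finger_gap: 0.999
grip_force: 0.0
```

Emit:
{"op": "apply_moves", "data": {
  "increments": [
    [1, 0, 0, 1, 0],
    [1, 0, 0, 1, 0],
    [1, 0, 0, 0.6, 0],
    [1, 0, 0, 0.3, 0],
    [1, 0, 0, 0, 0]
  ]
}}

```text
clock: 25.45
tool_pos: [0.4684, 0.0659, 0.0348]
tool_rot: [-0.023, 1.0, -0.001, -0.002]
ft_force: [-0.2, -0.7, -0.1]
finger_gap: 0.998
grip_force: 0.0
```

Emit:
{"op": "apply_moves", "data": {
  "increments": [
    [0.3, 0, 0, 0, 0],
    [0.3, 0, 0, 0, 0],
    [0.3, 0, 0, 0, 0],
    [0.3, 0, 0, 0, 0],
    [0.3, 0, 0, 0, 0]
  ]
}}

```text
clock: 25.87
tool_pos: [0.4707, 0.0676, 0.0379]
tool_rot: [-0.024, 1.0, 0.001, 0.002]
ft_force: [-1.3, 0.4, 6.6]
finger_gap: 0.528
grip_force: 61.5
```

Emit:
{"op": "apply_moves", "data": {
  "increments": [
    [0.3, 0, 0, 0, 0],
    [0.3, 0, 0, 0, 0],
    [0.3, 0, 0, -0.4, 0],
    [0.3, 0, 0, -0.8, 0],
    [0.3, 0, 0, -1, 0]
  ]
}}

```text
clock: 26.28
tool_pos: [0.468, 0.0662, 0.1023]
tool_rot: [-0.023, 1.0, -0.001, -0.001]
ft_force: [1.0, 1.2, -1.9]
finger_gap: 0.527
grip_force: 61.7
```

Emit:
{"op": "apply_moves", "data": {
  "increments": [
    [0.3, 0, 0, -1, 0],
    [0.3, 0, 0, -1, 0],
    [0.3, 0, 0, -1, 0],
    [0.3, 0, 0, -1, 0],
    [0.3, 0, 0, -0.4, 0]
  ]
}}

```text
clock: 26.7
tool_pos: [0.4705, 0.0671, 0.2394]
tool_rot: [-0.024, 1.0, 0.001, 0.003]
ft_force: [1.4, 0.6, -1.3]
finger_gap: 0.525
grip_force: 61.8
```

```bash
python3 - <<'E'
from h import *
plan(*car(-.038,-.063),.033,176.7);s=ctrl.get_state();print(s["finger_gap"],s["ft_force"],s["joint_pos"].round(2))
E
```

```text
yaw 92.7 j6 -2.08 pos [0.4705 0.0671 0.2394] turn units -20.99 shift units [12.7  -0.74  6.84]
0.5248538858734667 [ 1.41170471  0.55910522 -1.33122631] [ 0.56  0.03 -0.43  0.   -1.11 -2.08]
```

Emit:
{"op": "apply_moves", "data": {
  "increments": [
    [0.3, 0, 0, 0, -1],
    [0.3, 0, 0, 0, -1],
    [0.3, 0, 0, 0, -1],
    [0.3, 0, 0, 0, -1],
    [0.3, 0, 0, 0, -1]
  ]
}}

```text
clock: 27.12
tool_pos: [0.4689, 0.0667, 0.2349]
tool_rot: [-0.198, 0.98, 0.0, 0.0]
ft_force: [-0.4, -0.4, -2.5]
finger_gap: 0.531
grip_force: 61.8
```

Emit:
{"op": "apply_moves", "data": {
  "increments": [
    [0.3, 0, 0, 0, -1],
    [0.3, 0, 0, 0, -1],
    [0.3, 0, 0, 0, -1],
    [0.3, 0, 0, 0, -1],
    [0.3, 0, 0, 0, -1]
  ]
}}

```text
clock: 27.53
tool_pos: [0.4689, 0.0667, 0.2348]
tool_rot: [-0.366, 0.931, 0.0, 0.0]
ft_force: [-0.7, 0.2, -2.2]
finger_gap: 0.532
grip_force: 61.8
```

Emit:
{"op": "apply_moves", "data": {
  "increments": [
    [0.3, 0, 0, 0, -1],
    [0.3, 0, 0, 0, -1],
    [0.3, 0, 0, 0, -1],
    [0.3, 0, 0, 0, -1],
    [0.3, 0, 0, 0, -1]
  ]
}}

```text
clock: 27.95
tool_pos: [0.4689, 0.0666, 0.2348]
tool_rot: [-0.522, 0.853, 0.0, 0.0]
ft_force: [0.5, 0.2, -1.9]
finger_gap: 0.531
grip_force: 61.8
```

Emit:
{"op": "apply_moves", "data": {
  "increments": [
    [0.3, 0, 0, 0, -1],
    [0.3, 0, 0, 0, -1],
    [0.3, 0, 0, 0, -1],
    [0.3, 0, 0, 0, -1],
    [0.3, 0, 0, 0, -1]
  ]
}}

```text
clock: 28.37
tool_pos: [0.4689, 0.0667, 0.2348]
tool_rot: [-0.662, 0.75, 0.0, 0.0]
ft_force: [-0.0, -0.3, -2.5]
finger_gap: 0.532
grip_force: 61.8
```

Emit:
{"op": "apply_moves", "data": {
  "increments": [
    [0.3, 0, -0.35, 0, -1],
    [0.3, 0.7, -0.39, 0, 0],
    [0.3, 0.9, 0, 0, 0],
    [0.3, 0.9, 0, 0, 0],
    [0.3, 0.9, 0, 0, 0]
  ]
}}

```text
clock: 28.78
tool_pos: [0.485, -0.038, 0.2347]
tool_rot: [-0.687, 0.727, 0.0, 0.0]
ft_force: [-0.3, -0.4, -1.5]
finger_gap: 0.529
grip_force: 61.9
```

Emit:
{"op": "apply_moves", "data": {
  "increments": [
    [0.3, 0.9, 0, 0, 0],
    [0.3, 0.9, 0, 0, 0],
    [0.3, 0.9, 0, 0, 0],
    [0.3, 0.9, 0, 0, 0],
    [0.3, 0.9, 0, 0, 0]
  ]
}}

```text
clock: 29.2
tool_pos: [0.4771, -0.173, 0.235]
tool_rot: [-0.686, 0.727, -0.0, 0.001]
ft_force: [0.7, 0.4, -1.5]
finger_gap: 0.53
grip_force: 61.9
```

Emit:
{"op": "apply_moves", "data": {
  "increments": [
    [0.3, 0.9, 0, 0, 0],
    [0.3, 0.9, 0, 0, 0],
    [0.3, 0.9, 0, 0, 0],
    [0.3, 0.9, 0, 0, 0],
    [0.3, 0.9, 0, 0, 0]
  ]
}}

```text
clock: 29.62
tool_pos: [0.4693, -0.3077, 0.2349]
tool_rot: [-0.686, 0.727, -0.0, 0.0]
ft_force: [0.8, -0.2, -1.6]
finger_gap: 0.525
grip_force: 61.9
```

Emit:
{"op": "apply_moves", "data": {
  "increments": [
    [0.3, 0.3, 0, 0, 0],
    [0.3, 0, 0, 0, 0]
  ]
}}

```text
clock: 29.78
tool_pos: [0.4688, -0.3172, 0.2343]
tool_rot: [-0.685, 0.728, 0.0, -0.0]
ft_force: [-0.8, 0.8, -2.2]
finger_gap: 0.528
grip_force: 61.9
```

```bash
python3 - <<'E'
from h import *
plan(*car(-.038,-.063),.031,176.7);s=ctrl.get_state();print(s["finger_gap"],s["ft_force"],s["joint_pos"].round(2))
im=img("side");crop("s",im,260,90,460,240,4,"pics/s9.png")
E
```

```text
yaw 176.5 j6 0.19 pos [ 0.4688 -0.3172  0.2343] turn units -0.04 shift units [-0.12 -0.11  6.78]
0.5282465209339214 [-0.77625005  0.84276579 -2.15007316] [-0.25  0.19 -0.25 -0.   -1.13  0.19]
```

Emit:
{"op": "apply_moves", "data": {
  "increments": [
    [0.3, -0.1, -0.1, 0.5, 0],
    [0.3, 0, 0, 0.9, 0],
    [0.3, 0, 0, 1, 0],
    [0.3, 0, 0, 1, 0],
    [0.3, 0, 0, 1, 0]
  ]
}}

```text
clock: 30.25
tool_pos: [0.4729, -0.3115, 0.1019]
tool_rot: [-0.687, 0.727, -0.001, 0.001]
ft_force: [0.2, 0.6, -2.2]
finger_gap: 0.526
grip_force: 61.9
```

Emit:
{"op": "apply_moves", "data": {
  "increments": [
    [0.3, 0, 0, 1, 0],
    [0.3, 0, 0, 0.6, 0],
    [0.3, 0, 0, 0.4, 0],
    [0.3, 0, 0, 0.2, 0],
    [0.3, 0, 0, 0, 0]
  ]
}}

```text
clock: 30.67
tool_pos: [0.4724, -0.3117, 0.0355]
tool_rot: [-0.687, 0.727, 0.001, -0.0]
ft_force: [-0.0, -0.5, -2.2]
finger_gap: 0.532
grip_force: 61.9
```

Emit:
{"op": "apply_moves", "data": {
  "increments": [
    [0.3, 0, 0, 0.08, 0],
    [0.3, 0, 0, 0, 0],
    [0.3, 0, 0, 0, 0]
  ]
}}

```text
clock: 30.92
tool_pos: [0.4732, -0.3127, 0.0348]
tool_rot: [-0.687, 0.727, -0.001, 0.0]
ft_force: [0.8, -0.6, -1.7]
finger_gap: 0.53
grip_force: 61.9
```

Emit:
{"op": "apply_moves", "data": {
  "increments": [
    [0.3, 0, 0, 0.1, 0],
    [0.3, 0, 0, 0.03, 0],
    [0.3, 0, 0, 0, 0]
  ]
}}

```text
clock: 31.17
tool_pos: [0.473, -0.3129, 0.0301]
tool_rot: [-0.686, 0.727, -0.0, 0.0]
ft_force: [1.3, 0.7, -2.0]
finger_gap: 0.531
grip_force: 62.0
```

Emit:
{"op": "apply_moves", "data": {
  "increments": [
    [0.66, 0, 0, 0, 0],
    [0.66, 0, 0, 0, 0],
    [0.66, 0, 0, 0, 0],
    [0.66, 0, 0, -0.4, 0],
    [0.66, 0, 0, -0.8, 0]
  ]
}}

```text
clock: 31.58
tool_pos: [0.4705, -0.3121, 0.0638]
tool_rot: [-0.686, 0.727, 0.003, -0.001]
ft_force: [-0.8, -0.2, -0.5]
finger_gap: 0.663
grip_force: 0.0
```

Emit:
{"op": "apply_moves", "data": {
  "increments": [
    [0.66, 0, 0, -1, 0],
    [0.66, 0, 0, -1, 0],
    [0.66, 0, 0, -1, 0],
    [0.66, 0, 0, -1, 0],
    [0.66, 0, 0, -1, 0]
  ]
}}

```text
clock: 32.0
tool_pos: [0.4718, -0.3126, 0.2175]
tool_rot: [-0.686, 0.727, 0.0, -0.0]
ft_force: [0.4, -0.6, -1.1]
finger_gap: 0.657
grip_force: 0.0
```

Emit:
{"op": "apply_moves", "data": {
  "increments": [
    [1, 0, 0, -0.6, 1],
    [1, 0, 0, 0, 1],
    [1, 0, 0, 0, 1],
    [1, 0, 0, 0, 1],
    [1, 0, 0, 0, 1]
  ]
}}

```text
clock: 32.42
tool_pos: [0.4721, -0.3127, 0.234]
tool_rot: [-0.548, 0.836, 0.0, -0.0]
ft_force: [-0.3, -1.0, 0.3]
finger_gap: 0.999
grip_force: 0.0
```

Emit:
{"op": "apply_moves", "data": {
  "increments": [
    [1, 0, 0, 0, 1],
    [1, 0, 0, 0, 1],
    [1, 0, 0, 0, 1],
    [1, 0, 0, 0, 1],
    [1, 0, 0, 0, 1]
  ]
}}

```text
clock: 32.83
tool_pos: [0.4721, -0.3127, 0.2338]
tool_rot: [-0.395, 0.919, 0.0, -0.0]
ft_force: [0.3, 0.4, 0.2]
finger_gap: 1.001
grip_force: 0.0
```

Emit:
{"op": "apply_moves", "data": {
  "increments": [
    [1, 0, 0, 0, 1],
    [1, 0, 0, 0, 1],
    [1, 0, 0, 0, 1],
    [1, 0, 0, 0, 1],
    [1, 0, 0, 0, 1]
  ]
}}

```text
clock: 33.25
tool_pos: [0.4721, -0.3127, 0.2337]
tool_rot: [-0.229, 0.973, 0.0, -0.0]
ft_force: [0.2, -0.4, -0.2]
finger_gap: 1.0
grip_force: 0.0
```

Emit:
{"op": "apply_moves", "data": {
  "increments": [
    [1, 0, 0, 0, 1],
    [1, 0, 0, 0, 1],
    [1, 0, 0, 0, 1],
    [1, 0, 0, 0, 1],
    [1, 0, 0, 0, 1]
  ]
}}

```text
clock: 33.67
tool_pos: [0.4721, -0.3127, 0.2337]
tool_rot: [-0.057, 0.998, 0.0, -0.0]
ft_force: [0.4, -0.8, -0.2]
finger_gap: 1.003
grip_force: 0.0
```

```bash
python3 - <<'E'
from h import *
refit("pics/t10.png")
sidecheck(S["l"])
for l in S["l"][:2]: plan(l[0],l[1],.037,np.degrees(l[2])+90)
E
```

```text
loaf [ 0.6265  0.0658 -0.0028] -0.2 0.109 [310 160  14  32 406]
loaf [ 0.6213  0.186  -0.0272] -1.6 0.149 [274 162  15  33 406]
[ 0.626  0.066 -0.012] inside 0.59 ring 0.0
[ 0.622  0.185 -0.095] inside 0.63 ring 0.0
[0.468 0.071 0.047] inside 0.0 ring 0.0
[ 0.474  0.192 -0.004] inside 0.0 ring 0.0
yaw 96.6 j6 -1.22 pos [ 0.4722 -0.3127  0.2338] turn units 1.82 shift units [-4.98 12.67  6.56]
yaw 96.6 j6 -1.22 pos [ 0.4722 -0.3127  0.2338] turn units 3.01 shift units [-3.42 16.99  6.56]
```

Emit:
{"op": "apply_moves", "data": {
  "increments": [
    [1, 0, 0, 0, 1],
    [1, 0, 0, 0, 0.8],
    [1, -0.6, 0.7, 0, 0],
    [1, -0.7, 0.9, 0, 0],
    [1, -0.7, 0.9, 0, 0]
  ]
}}

```text
clock: 34.18
tool_pos: [0.5333, -0.2379, 0.2341]
tool_rot: [0.004, 1.0, -0.0, -0.0]
ft_force: [0.7, -0.6, -0.4]
finger_gap: 1.002
grip_force: 0.0
```

Emit:
{"op": "apply_moves", "data": {
  "increments": [
    [1, -0.7, 0.9, 0, 0],
    [1, -0.7, 0.9, 0, 0],
    [1, -0.7, 0.9, 0, 0],
    [1, -0.6, 0.9, 0, 0],
    [1, -0.28, 0.9, 0, 0]
  ]
}}

```text
clock: 34.6
tool_pos: [0.6253, -0.1026, 0.2334]
tool_rot: [0.003, 1.0, -0.0, -0.0]
ft_force: [0.4, -0.6, 0.1]
finger_gap: 0.998
grip_force: 0.0
```

Emit:
{"op": "apply_moves", "data": {
  "increments": [
    [1, 0, 0.9, 0, 0],
    [1, 0, 0.9, 0, 0],
    [1, 0, 0.9, 0, 0],
    [1, 0, 0.9, 0, 0],
    [1, 0, 0.9, 0, 0]
  ]
}}

```text
clock: 35.02
tool_pos: [0.6246, 0.0322, 0.2338]
tool_rot: [0.003, 1.0, -0.0, -0.0]
ft_force: [0.1, 0.3, -0.3]
finger_gap: 0.999
grip_force: 0.0
```

Emit:
{"op": "apply_moves", "data": {
  "increments": [
    [1, 0, 0.9, 0, 0],
    [1, 0, 0.27, 0, 0],
    [1, 0, 0, 0.5, 0],
    [1, 0, 0, 0.8, 0],
    [1, 0, 0, 0.8, 0]
  ]
}}

```text
clock: 35.43
tool_pos: [0.6256, 0.0663, 0.1709]
tool_rot: [0.003, 1.0, 0.0, 0.001]
ft_force: [0.2, 0.2, 0.4]
finger_gap: 1.001
grip_force: 0.0
```

```bash
python3 - <<'E'
from h import *
plan(.626,.066,.037,89.5)
E
```

```text
yaw 89.7 j6 -1.99 pos [0.6256 0.0663 0.1709] turn units 0.04 shift units [-0.01 -0.01  4.46]
```

Emit:
{"op": "apply_moves", "data": {
  "increments": [
    [1, 0, 0, 1, 0],
    [1, 0, 0, 1, 0],
    [1, 0, 0, 1, 0],
    [1, 0, 0, 0.9, 0],
    [1, 0, 0, 0.45, 0]
  ]
}}

```text
clock: 35.85
tool_pos: [0.6232, 0.0649, 0.0367]
tool_rot: [0.004, 1.0, -0.001, -0.002]
ft_force: [-0.8, 0.1, -0.9]
finger_gap: 1.001
grip_force: 0.0
```

Emit:
{"op": "apply_moves", "data": {
  "increments": [
    [1, 0, 0, 0, 0],
    [0.3, 0, 0, 0, 0],
    [0.3, 0, 0, 0, 0],
    [0.3, 0, 0, 0, 0],
    [0.3, 0, 0, 0, 0]
  ]
}}

```text
clock: 36.27
tool_pos: [0.6266, 0.0664, 0.0426]
tool_rot: [0.004, 1.0, 0.001, 0.002]
ft_force: [0.8, 0.8, -1.7]
finger_gap: 0.527
grip_force: 60.9
```

Emit:
{"op": "apply_moves", "data": {
  "increments": [
    [0.3, 0, 0, 0, 0],
    [0.3, 0, 0, 0, 0]
  ]
}}

```text
clock: 36.43
tool_pos: [0.6266, 0.0665, 0.0425]
tool_rot: [0.004, 1.0, 0.0, 0.002]
ft_force: [-0.6, 0.1, 7.4]
finger_gap: 0.529
grip_force: 62.0
```

Emit:
{"op": "apply_moves", "data": {
  "increments": [
    [0.3, 0, 0, 0, 0],
    [0.3, 0, 0, -0.4, 0],
    [0.3, 0, 0, -0.8, 0],
    [0.3, 0, 0, -1, 0],
    [0.3, 0, 0, -1, 0]
  ]
}}

```text
clock: 36.85
tool_pos: [0.6246, 0.0658, 0.1379]
tool_rot: [0.004, 1.0, -0.0, -0.001]
ft_force: [0.6, 0.4, -1.4]
finger_gap: 0.534
grip_force: 61.1
```

Emit:
{"op": "apply_moves", "data": {
  "increments": [
    [0.3, 0, 0, -1, 0],
    [0.3, 0, 0, -1, 0],
    [0.3, 0, 0, -1, 0],
    [0.3, 0, 0, -0.4, -1],
    [0.3, 0, 0, 0, -1]
  ]
}}

```text
clock: 37.27
tool_pos: [0.6267, 0.0663, 0.2441]
tool_rot: [-0.067, 0.998, 0.001, 0.004]
ft_force: [-0.0, -0.8, -1.8]
finger_gap: 0.529
grip_force: 61.0
```

Emit:
{"op": "apply_moves", "data": {
  "increments": [
    [0.3, 0, 0, 0, -1],
    [0.3, 0, 0, 0, -1],
    [0.3, 0, 0, 0, -1],
    [0.3, 0, 0, 0, -1],
    [0.3, 0, 0, 0, -1]
  ]
}}

```text
clock: 37.68
tool_pos: [0.6248, 0.0659, 0.2394]
tool_rot: [-0.239, 0.971, 0.0, 0.0]
ft_force: [-0.5, -0.2, -2.2]
finger_gap: 0.53
grip_force: 60.9
```

Emit:
{"op": "apply_moves", "data": {
  "increments": [
    [0.3, 0, 0, 0, -1],
    [0.3, 0, 0, 0, -1],
    [0.3, 0, 0, 0, -1],
    [0.3, 0, 0, 0, -1],
    [0.3, 0, 0, 0, -1]
  ]
}}

```text
clock: 38.1
tool_pos: [0.6248, 0.0659, 0.2393]
tool_rot: [-0.404, 0.915, 0.0, 0.0]
ft_force: [-0.2, 1.2, -1.2]
finger_gap: 0.53
grip_force: 60.9
```

Emit:
{"op": "apply_moves", "data": {
  "increments": [
    [0.3, 0, 0, 0, -1],
    [0.3, 0, 0, 0, -1],
    [0.3, 0, 0, 0, -1],
    [0.3, 0, 0, 0, -1],
    [0.3, 0, 0, 0, -1]
  ]
}}

```text
clock: 38.52
tool_pos: [0.6248, 0.0659, 0.2393]
tool_rot: [-0.557, 0.831, 0.0, 0.0]
ft_force: [-0.0, 0.7, -2.7]
finger_gap: 0.531
grip_force: 60.9
```

Emit:
{"op": "apply_moves", "data": {
  "increments": [
    [0.3, 0, 0, 0, -1],
    [0.3, 0, 0, 0, -1],
    [0.3, 0, 0, 0, -1],
    [0.3, 0, 0, 0, -1],
    [0.3, 0, 0, 0, -0.7]
  ]
}}

```text
clock: 38.93
tool_pos: [0.6248, 0.0659, 0.2393]
tool_rot: [-0.685, 0.728, 0.0, 0.0]
ft_force: [0.3, -0.5, -2.3]
finger_gap: 0.529
grip_force: 60.9
```

```bash
python3 - <<'E'
from h import *
plan(*car(.038,-.063),.033,176.7);s=ctrl.get_state();print(s["finger_gap"],s["ft_force"],s["joint_pos"].round(2))
E
```

```text
yaw 176.5 j6 -0.48 pos [0.6248 0.0659 0.2393] turn units -0.05 shift units [12.93  1.82  6.87]
0.5291161052133425 [ 0.27379687 -0.5022489  -2.30323298] [ 0.42  0.29 -0.11 -0.   -1.17 -0.48]
```

Emit:
{"op": "apply_moves", "data": {
  "increments": [
    [0.3, 0.6, 0, 0, -0.05],
    [0.3, 0.9, 0.3, 0, 0],
    [0.3, 0.9, 0.4, 0, 0],
    [0.3, 0.9, 0.4, 0, 0],
    [0.3, 0.9, 0.4, 0, 0]
  ]
}}

```text
clock: 39.35
tool_pos: [0.5714, -0.058, 0.2392]
tool_rot: [-0.685, 0.728, 0.0, 0.0]
ft_force: [0.6, -0.4, -1.4]
finger_gap: 0.528
grip_force: 61.2
```

Emit:
{"op": "apply_moves", "data": {
  "increments": [
    [0.3, 0.9, 0.32, 0, 0],
    [0.3, 0.9, 0, 0, 0],
    [0.3, 0.9, 0, 0, 0],
    [0.3, 0.9, 0, 0, 0],
    [0.3, 0.9, 0, 0, 0]
  ]
}}

```text
clock: 39.77
tool_pos: [0.5541, -0.1923, 0.2396]
tool_rot: [-0.685, 0.728, -0.0, 0.0]
ft_force: [0.3, 0.2, -2.3]
finger_gap: 0.53
grip_force: 61.3
```

Emit:
{"op": "apply_moves", "data": {
  "increments": [
    [0.3, 0.9, 0, 0, 0],
    [0.3, 0.9, 0, 0, 0],
    [0.3, 0.9, 0, 0, 0],
    [0.3, 0.9, 0, 0, 0],
    [0.3, 0.63, 0, 0, 0]
  ]
}}

```text
clock: 40.18
tool_pos: [0.5463, -0.3197, 0.2393]
tool_rot: [-0.685, 0.729, -0.0, 0.0]
ft_force: [0.3, 0.3, -1.8]
finger_gap: 0.529
grip_force: 61.3
```

Emit:
{"op": "apply_moves", "data": {
  "increments": [
    [0.3, 0, 0, 0, 0],
    [0.3, 0, 0, 0.4, 0],
    [0.3, 0, 0, 0.8, 0],
    [0.3, 0, 0, 0.8, 0],
    [0.3, 0, 0, 0.4, 0]
  ]
}}

```text
clock: 40.6
tool_pos: [0.5454, -0.3162, 0.1633]
tool_rot: [-0.685, 0.728, 0.002, -0.0]
ft_force: [-0.7, 0.6, -2.2]
finger_gap: 0.532
grip_force: 61.4
```

```bash
python3 - <<'E'
from h import *
plan(*car(.038,-.063),.0345,176.7);s=ctrl.get_state();print(s["finger_gap"],s["ft_force"],s["joint_pos"].round(2))
E
```

```text
yaw 176.5 j6 0.16 pos [ 0.5454 -0.3162  0.1633] turn units -0.05 shift units [ 0.07 -0.1   4.29]
0.532342828446401 [-0.71230947  0.64227459 -2.18271973] [-0.22  0.35 -0.2  -0.   -1.02  0.16]
```

Emit:
{"op": "apply_moves", "data": {
  "increments": [
    [0.3, 0, -0.05, 0.9, 0],
    [0.3, 0, 0, 1, 0],
    [0.3, 0, 0, 1, 0],
    [0.3, 0, 0, 0.8, 0],
    [0.3, 0, 0, 0.4, 0]
  ]
}}

```text
clock: 41.02
tool_pos: [0.5469, -0.3165, 0.0402]
tool_rot: [-0.685, 0.728, 0.002, -0.001]
ft_force: [-0.2, -0.1, -2.2]
finger_gap: 0.529
grip_force: 61.4
```

Emit:
{"op": "apply_moves", "data": {
  "increments": [
    [0.3, 0, 0, 0.15, 0],
    [0.3, 0, 0, 0.1, 0],
    [0.3, 0, 0, 0.05, 0],
    [0.3, 0, 0, 0, 0],
    [0.3, 0, 0, 0, 0]
  ]
}}

```text
clock: 41.43
tool_pos: [0.5495, -0.3181, 0.0358]
tool_rot: [-0.685, 0.728, -0.001, 0.001]
ft_force: [-0.1, -0.2, -2.0]
finger_gap: 0.531
grip_force: 61.4
```

Release here, go up, turn back for the last loaf.

Emit:
{"op": "apply_moves", "data": {
  "increments": [
    [0.3, 0, 0, 0.06, 0],
    [0.3, 0, 0, 0, 0],
    [0.66, 0, 0, 0, 0],
    [0.66, 0, 0, 0, 0],
    [0.66, 0, 0, 0, 0]
  ]
}}

```text
clock: 41.85
tool_pos: [0.5489, -0.318, 0.033]
tool_rot: [-0.685, 0.728, -0.0, 0.0]
ft_force: [-0.1, -0.5, 1.1]
finger_gap: 0.659
grip_force: 0.0
```

Emit:
{"op": "apply_moves", "data": {
  "increments": [
    [0.66, 0, 0, -0.4, 0],
    [0.66, 0, 0, -0.8, 0],
    [0.66, 0, 0, -1, 0],
    [0.66, 0, 0, -1, 0],
    [0.66, 0, 0, -1, 0]
  ]
}}

```text
clock: 42.27
tool_pos: [0.5484, -0.3179, 0.1608]
tool_rot: [-0.685, 0.728, -0.0, -0.0]
ft_force: [0.8, 0.3, 0.5]
finger_gap: 0.658
grip_force: 0.0
```

Emit:
{"op": "apply_moves", "data": {
  "increments": [
    [0.66, 0, 0, -1, 0],
    [0.66, 0, 0, -1, 0],
    [0.66, 0, 0, -0.5, 0],
    [1, 0, 0, 0, 1],
    [1, 0, 0, 0, 1]
  ]
}}

```text
clock: 42.68
tool_pos: [0.5491, -0.3181, 0.2365]
tool_rot: [-0.632, 0.775, -0.002, 0.001]
ft_force: [-0.7, 0.0, -2.1]
finger_gap: 0.915
grip_force: 0.0
```

Emit:
{"op": "apply_moves", "data": {
  "increments": [
    [1, 0, 0, 0, 1],
    [1, 0, 0, 0, 1],
    [1, 0, 0, 0, 1],
    [1, 0, 0, 0, 1],
    [1, 0, 0, 0, 1]
  ]
}}

```text
clock: 43.1
tool_pos: [0.5485, -0.3179, 0.2346]
tool_rot: [-0.487, 0.873, -0.0, 0.0]
ft_force: [-0.2, 0.2, -0.5]
finger_gap: 1.002
grip_force: 0.0
```

Emit:
{"op": "apply_moves", "data": {
  "increments": [
    [1, 0, 0, 0, 1],
    [1, 0, 0, 0, 1],
    [1, 0, 0, 0, 1],
    [1, 0, 0, 0, 1],
    [1, 0, 0, 0, 1]
  ]
}}

```text
clock: 43.52
tool_pos: [0.5485, -0.3179, 0.2346]
tool_rot: [-0.328, 0.945, -0.0, 0.0]
ft_force: [-0.5, 0.6, 0.6]
finger_gap: 1.001
grip_force: 0.0
```

Emit:
{"op": "apply_moves", "data": {
  "increments": [
    [1, 0, 0, 0, 1],
    [1, 0, 0, 0, 1],
    [1, 0, 0, 0, 1],
    [1, 0, 0, 0, 1],
    [1, 0, 0, 0, 1]
  ]
}}

```text
clock: 43.93
tool_pos: [0.5485, -0.3179, 0.2346]
tool_rot: [-0.159, 0.987, -0.0, 0.0]
ft_force: [0.3, -0.1, -0.6]
finger_gap: 0.997
grip_force: 0.0
```

Emit:
{"op": "apply_moves", "data": {
  "increments": [
    [1, 0, 0, 0, 1],
    [1, 0, 0, 0, 1],
    [1, 0, 0, 0, 1],
    [1, 0, 0, 0, 1],
    [1, 0, 0, 0, 1]
  ]
}}

```text
clock: 44.35
tool_pos: [0.5484, -0.3179, 0.2346]
tool_rot: [0.015, 1.0, -0.0, 0.0]
ft_force: [0.9, -0.0, -0.5]
finger_gap: 1.0
grip_force: 0.0
```

```bash
python3 - <<'E'
from h import *
refit("pics/t11.png")
sidecheck(S["l"][1:2])
plan(.622,.1855,.040,86)
E
```

```text
loaf [ 0.6222  0.1862 -0.0537] -3.1 0.148 [274 162  15  33 406]
[ 0.622  0.185 -0.095] inside 0.62 ring 0.0
yaw 88.4 j6 -1.38 pos [ 0.5485 -0.3179  0.2345] turn units 0.61 shift units [-1.27 16.91  6.48]
```

Emit:
{"op": "apply_moves", "data": {
  "increments": [
    [1, 0, 0, 0, 0.6],
    [1, 0, 0.7, 0, 0],
    [1, -0.3, 1, 0, 0],
    [1, -0.5, 1, 0, 0],
    [1, -0.47, 1, 0, 0]
  ]
}}

```text
clock: 44.87
tool_pos: [0.5943, -0.2089, 0.2346]
tool_rot: [0.033, 0.999, -0.0, 0.0]
ft_force: [0.6, -1.1, 1.0]
finger_gap: 1.005
grip_force: 0.0
```

Emit:
{"op": "apply_moves", "data": {
  "increments": [
    [1, 0, 1, 0, 0],
    [1, 0, 1, 0, 0],
    [1, 0, 1, 0, 0],
    [1, 0, 1, 0, 0],
    [1, 0, 1, 0, 0]
  ]
}}

```text
clock: 45.28
tool_pos: [0.6043, -0.0587, 0.2343]
tool_rot: [0.033, 0.999, 0.0, 0.0]
ft_force: [0.8, -0.0, -0.7]
finger_gap: 0.999
grip_force: 0.0
```

Emit:
{"op": "apply_moves", "data": {
  "increments": [
    [1, 0, 1, 0, 0],
    [1, 0, 1, 0, 0],
    [1, 0, 1, 0, 0],
    [1, 0, 1, 0, 0],
    [1, 0, 1, 0, 0]
  ]
}}

```text
clock: 45.7
tool_pos: [0.6144, 0.091, 0.2344]
tool_rot: [0.033, 0.999, 0.0, 0.0]
ft_force: [0.4, -0.3, 0.2]
finger_gap: 1.001
grip_force: 0.0
```

Emit:
{"op": "apply_moves", "data": {
  "increments": [
    [1, 0, 1, 0, 0],
    [1, 0, 1, 0, 0],
    [1, 0, 1, 0, 0],
    [1, 0, 0.21, 0.6, 0],
    [1, 0, 0, 0.5, 0]
  ]
}}

```text
clock: 46.12
tool_pos: [0.6215, 0.1884, 0.201]
tool_rot: [0.031, 1.0, 0.001, 0.001]
ft_force: [0.2, -0.5, -0.5]
finger_gap: 1.002
grip_force: 0.0
```

Emit:
{"op": "apply_moves", "data": {
  "increments": [
    [1, 0, 0, 0.3, 0],
    [1, 0, 0, 0, 0],
    [1, 0, 0, 0, 0]
  ]
}}

```text
clock: 46.37
tool_pos: [0.6211, 0.1851, 0.1918]
tool_rot: [0.034, 0.999, -0.0, -0.0]
ft_force: [-0.3, -0.1, 0.0]
finger_gap: 1.0
grip_force: 0.0
```

```bash
python3 - <<'E'
from h import *
plan(.622,.1855,.040,86)
E
```

```text
yaw 86.1 j6 -2.23 pos [0.6211 0.1851 0.1918] turn units 0.04 shift units [-0.03  0.02  5.06]
```

Descend, grip, lift, turn to the carton yaw (≈22.65 units).

Emit:
{"op": "apply_moves", "data": {
  "increments": [
    [1, 0, 0, 0.8, 0],
    [1, 0, 0, 1, 0],
    [1, 0, 0, 1, 0],
    [1, 0, 0, 1, 0],
    [1, 0, 0, 0.8, 0]
  ]
}}

```text
clock: 46.78
tool_pos: [0.6215, 0.1851, 0.0532]
tool_rot: [0.034, 0.999, 0.0, 0.0]
ft_force: [-0.4, -0.2, -0.9]
finger_gap: 0.999
grip_force: 0.0
```

Emit:
{"op": "apply_moves", "data": {
  "increments": [
    [1, 0, 0, 0.45, 0],
    [1, 0, 0, 0, 0],
    [0.3, 0, 0, 0, 0],
    [0.3, 0, 0, 0, 0],
    [0.3, 0, 0, 0, 0]
  ]
}}

```text
clock: 47.2
tool_pos: [0.6224, 0.1861, 0.0422]
tool_rot: [0.034, 0.999, 0.001, 0.001]
ft_force: [0.7, 0.2, -0.3]
finger_gap: 0.604
grip_force: 0.0
```

Emit:
{"op": "apply_moves", "data": {
  "increments": [
    [0.3, 0, 0, 0, 0],
    [0.3, 0, 0, 0, 0],
    [0.3, 0, 0, 0, 0]
  ]
}}

```text
clock: 47.45
tool_pos: [0.6224, 0.1861, 0.0425]
tool_rot: [0.034, 0.999, 0.001, 0.002]
ft_force: [-0.2, -0.5, 6.0]
finger_gap: 0.53
grip_force: 61.5
```

Emit:
{"op": "apply_moves", "data": {
  "increments": [
    [0.3, 0, 0, -0.4, 0],
    [0.3, 0, 0, -0.8, 0],
    [0.3, 0, 0, -1, 0],
    [0.3, 0, 0, -1, 0],
    [0.3, 0, 0, -1, 0]
  ]
}}

```text
clock: 47.87
tool_pos: [0.6207, 0.1855, 0.1685]
tool_rot: [0.034, 0.999, 0.0, 0.0]
ft_force: [0.8, 0.1, -2.9]
finger_gap: 0.53
grip_force: 61.0
```

Emit:
{"op": "apply_moves", "data": {
  "increments": [
    [0.3, 0, 0, -1, 0],
    [0.3, 0, 0, -1, -0.65],
    [0.3, 0, 0, -0.4, -1],
    [0.3, 0, 0, 0, -1],
    [0.3, 0, 0, 0, -1]
  ]
}}

```text
clock: 48.28
tool_pos: [0.6212, 0.1858, 0.241]
tool_rot: [-0.095, 0.995, 0.001, 0.001]
ft_force: [-0.5, 0.4, -3.6]
finger_gap: 0.533
grip_force: 61.2
```

Emit:
{"op": "apply_moves", "data": {
  "increments": [
    [0.3, 0, 0, 0, -1],
    [0.3, 0, 0, 0, -1],
    [0.3, 0, 0, 0, -1],
    [0.3, 0, 0, 0, -1],
    [0.3, 0, 0, 0, -1]
  ]
}}

```text
clock: 48.7
tool_pos: [0.6206, 0.1855, 0.2392]
tool_rot: [-0.266, 0.964, 0.0, 0.0]
ft_force: [0.3, -0.2, -3.2]
finger_gap: 0.533
grip_force: 61.3
```

Emit:
{"op": "apply_moves", "data": {
  "increments": [
    [0.3, 0, 0, 0, -1],
    [0.3, 0, 0, 0, -1],
    [0.3, 0, 0, 0, -1],
    [0.3, 0, 0, 0, -1],
    [0.3, 0, 0, 0, -1]
  ]
}}

```text
clock: 49.12
tool_pos: [0.6206, 0.1855, 0.2392]
tool_rot: [-0.43, 0.903, 0.0, 0.0]
ft_force: [0.5, 0.0, -2.0]
finger_gap: 0.535
grip_force: 61.3
```

Emit:
{"op": "apply_moves", "data": {
  "increments": [
    [0.3, 0, 0, 0, -1],
    [0.3, 0, 0, 0, -1],
    [0.3, 0, 0, 0, -1],
    [0.3, 0, 0, 0, -1],
    [0.3, 0, 0, 0, -1]
  ]
}}

```text
clock: 49.53
tool_pos: [0.6207, 0.1855, 0.2392]
tool_rot: [-0.58, 0.815, 0.0, 0.0]
ft_force: [0.1, -0.2, -3.1]
finger_gap: 0.532
grip_force: 61.3
```

Emit:
{"op": "apply_moves", "data": {
  "increments": [
    [0.3, 0, 0, 0, -1],
    [0.3, 0, 0, 0, -1],
    [0.3, 0, 0, 0, -1],
    [0.3, 0, 0, 0, -1],
    [0.3, 0, 0, 0, 0]
  ]
}}

```text
clock: 49.95
tool_pos: [0.6207, 0.1855, 0.2391]
tool_rot: [-0.688, 0.726, 0.0, 0.0]
ft_force: [-0.3, 0.3, -1.5]
finger_gap: 0.526
grip_force: 61.3
```

```bash
python3 - <<'E'
from h import *
plan(*car(.038,.063),.2,176.7);s=ctrl.get_state();print(s["finger_gap"],s["ft_force"],s["joint_pos"].round(2))
E
```

```text
yaw 176.9 j6 -0.65 pos [0.6207 0.1855 0.2391] turn units 0.05 shift units [12.71  1.45  1.3 ]
0.5262574245821424 [-0.34732741  0.33470608 -1.51539285] [ 0.59  0.32 -0.07 -0.   -1.18 -0.65]
```

```bash
python3 - <<'E'
from h import *
im=img("top");crop("t",im,355,150,485,250,6,"pics/t12.png")
E
```

```text
(no output)
```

View pics/t12.png

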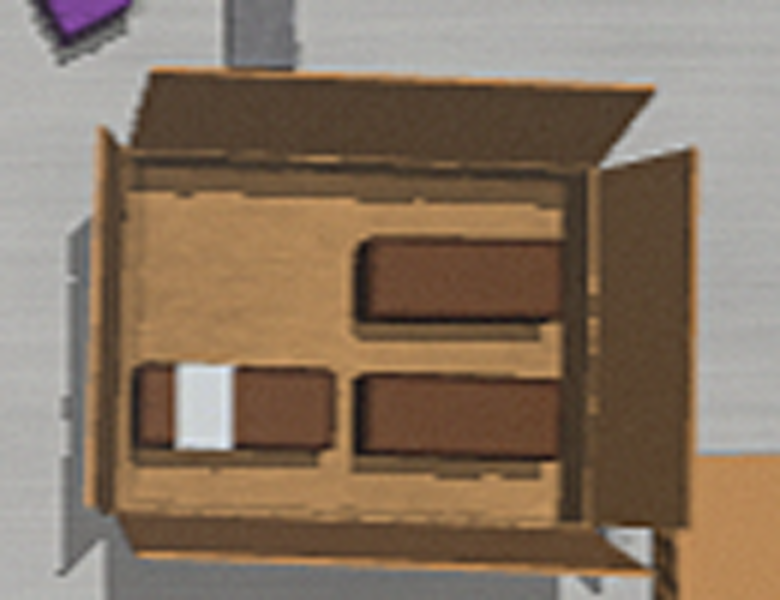

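Emit:
{"op": "apply_moves", "data": {
  "increments": [
    [0.3, 0.6, 0, 0, 0.05],
    [0.3, 0.9, 0.2, 0, 0],
    [0.3, 0.9, 0.3, 0, 0],
    [0.3, 0.9, 0.3, 0, 0],
    [0.3, 0.9, 0.3, 0, 0]
  ]
}}

```text
clock: 50.42
tool_pos: [0.5796, 0.0604, 0.2384]
tool_rot: [-0.684, 0.729, 0.0, 0.0]
ft_force: [0.2, -0.4, -2.9]
finger_gap: 0.531
grip_force: 61.1
```

Emit:
{"op": "apply_moves", "data": {
  "increments": [
    [0.3, 0.9, 0.35, 0, 0],
    [0.3, 0.9, 0, 0, 0],
    [0.3, 0.9, 0, 0, 0],
    [0.3, 0.9, 0, 0, 0],
    [0.3, 0.9, 0, 0, 0]
  ]
}}

```text
clock: 50.83
tool_pos: [0.5612, -0.0738, 0.2389]
tool_rot: [-0.684, 0.729, -0.0, 0.0]
ft_force: [1.1, 0.3, -3.7]
finger_gap: 0.532
grip_force: 61.2
```

Emit:
{"op": "apply_moves", "data": {
  "increments": [
    [0.3, 0.9, 0, 0, 0],
    [0.3, 0.9, 0, 0, 0],
    [0.3, 0.9, 0, 0, 0],
    [0.3, 0.9, 0, 0, 0],
    [0.3, 0.4, 0, 0, 0]
  ]
}}

```text
clock: 51.25
tool_pos: [0.5536, -0.1948, 0.2386]
tool_rot: [-0.684, 0.73, -0.0, -0.0]
ft_force: [-0.7, 1.3, -2.1]
finger_gap: 0.532
grip_force: 61.2
```

Emit:
{"op": "apply_moves", "data": {
  "increments": [
    [0.3, 0, 0, 0, 0],
    [0.3, 0, 0, 0.4, 0],
    [0.3, 0, 0, 0.4, 0],
    [0.3, 0, 0, 0, 0],
    [0.3, 0, 0, 0, 0]
  ]
}}

```text
clock: 51.67
tool_pos: [0.5541, -0.1916, 0.214]
tool_rot: [-0.685, 0.729, 0.0, -0.0]
ft_force: [-0.3, -0.7, -2.3]
finger_gap: 0.532
grip_force: 61.1
```

```bash
python3 - <<'E'
from h import *
plan(*car(.038,.063),.0345,176.7);s=ctrl.get_state();print(s["finger_gap"],s["ft_force"])
E
```

```text
yaw 176.5 j6 -0.06 pos [ 0.5541 -0.1916  0.214 ] turn units -0.06 shift units [ 0.03 -0.05  5.98]
0.5319890133132301 [-0.3103344  -0.70203991 -2.27390066]
```

Emit:
{"op": "apply_moves", "data": {
  "increments": [
    [0.3, 0, 0, 0.8, -0.06],
    [0.3, 0, 0, 1, 0],
    [0.3, 0, 0, 1, 0],
    [0.3, 0, 0, 1, 0],
    [0.3, 0, 0, 1, 0]
  ]
}}

```text
clock: 52.08
tool_pos: [0.5555, -0.1916, 0.0703]
tool_rot: [-0.687, 0.727, -0.001, 0.001]
ft_force: [-0.3, 0.8, -2.6]
finger_gap: 0.53
grip_force: 61.4
```

Emit:
{"op": "apply_moves", "data": {
  "increments": [
    [0.3, 0, 0, 0.6, 0],
    [0.3, 0, 0, 0.3, 0],
    [0.3, 0, 0, 0.2, 0],
    [0.3, 0, 0, 0.05, 0],
    [0.3, 0, 0, 0, 0]
  ]
}}

```text
clock: 52.5
tool_pos: [0.5555, -0.1919, 0.0366]
tool_rot: [-0.687, 0.727, -0.001, 0.0]
ft_force: [0.0, 0.2, -1.3]
finger_gap: 0.535
grip_force: 61.1
```

Emit:
{"op": "apply_moves", "data": {
  "increments": [
    [0.3, 0, 0, 0, 0],
    [0.3, 0, 0, 0, 0]
  ]
}}

```text
clock: 52.67
tool_pos: [0.5555, -0.192, 0.037]
tool_rot: [-0.687, 0.727, -0.001, 0.001]
ft_force: [0.1, -0.5, -2.3]
finger_gap: 0.531
grip_force: 61.1
```

Emit:
{"op": "apply_moves", "data": {
  "increments": [
    [0.3, 0, 0, 0.08, 0],
    [0.3, 0, 0, 0, 0],
    [0.66, 0, 0, 0, 0],
    [0.66, 0, 0, 0, 0],
    [0.66, 0, 0, 0, 0]
  ]
}}

```text
clock: 53.08
tool_pos: [0.5547, -0.192, 0.0335]
tool_rot: [-0.687, 0.727, -0.0, 0.0]
ft_force: [-0.6, -0.5, 0.0]
finger_gap: 0.66
grip_force: 0.0
```

Emit:
{"op": "apply_moves", "data": {
  "increments": [
    [0.66, 0, 0, -0.4, 0],
    [0.66, 0, 0, -0.8, 0],
    [0.66, 0, 0, -1, 0],
    [0.66, 0, 0, -1, 0],
    [0.66, 0, 0, -1, 0]
  ]
}}

```text
clock: 53.5
tool_pos: [0.5542, -0.192, 0.1604]
tool_rot: [-0.687, 0.727, 0.0, -0.0]
ft_force: [1.7, 0.3, -0.2]
finger_gap: 0.658
grip_force: 0.0
```

Emit:
{"op": "apply_moves", "data": {
  "increments": [
    [0.66, 0, 0, -1, 0],
    [0.66, 0, 0, -1, 0],
    [0.3, 0, 0, -0.4, 0],
    [0, 0, 0, 0, 0],
    [0, 0, 0, 0, 0]
  ]
}}

```text
clock: 53.92
tool_pos: [0.5547, -0.1919, 0.2319]
tool_rot: [-0.687, 0.727, -0.001, 0.001]
ft_force: [-0.1, -0.4, -0.9]
finger_gap: 0.24
grip_force: 0.0
```

```bash
python3 - <<'E'
from h import *
plan(*car(0,.200),.146,176.7)
E
```

```text
yaw 176.7 j6 -0.06 pos [ 0.5547 -0.1919  0.2319] turn units 0.01 shift units [-4.55  1.25  2.86]
```

Emit:
{"op": "apply_moves", "data": {
  "increments": [
    [0, -0.8, 0.3, 0, 0],
    [0, -1, 0.3, 0, 0],
    [0, -1, 0.3, 0, 0],
    [0, -1, 0.35, 0, 0],
    [0, -0.75, 0, 0, 0]
  ]
}}

```text
clock: 54.33
tool_pos: [0.5225, -0.0521, 0.2297]
tool_rot: [-0.687, 0.727, 0.001, -0.001]
ft_force: [0.8, 0.1, -0.0]
finger_gap: 0.003
grip_force: 0.0
```

Emit:
{"op": "apply_moves", "data": {
  "increments": [
    [0, 0, 0, 0.8, 0],
    [0, 0, 0, 1, 0],
    [0, 0, 0, 0.8, 0],
    [0, 0, 0, 0.26, 0],
    [0, 0, 0, 0, 0]
  ]
}}

```text
clock: 54.75
tool_pos: [0.5228, -0.054, 0.1424]
tool_rot: [-0.687, 0.727, 0.002, -0.003]
ft_force: [0.5, -1.2, 1.0]
finger_gap: 0.004
grip_force: 0.0
```

Emit:
{"op": "apply_moves", "data": {
  "increments": [
    [0, 0.4, 0, 0, 0],
    [0, 0.5, 0, 0, 0],
    [0, 0.5, 0, 0, 0],
    [0, 0.5, 0, 0, 0],
    [0, 0, 0, 0, 0]
  ]
}}

```text
clock: 55.17
tool_pos: [0.5222, -0.1128, 0.147]
tool_rot: [-0.686, 0.727, -0.001, 0.001]
ft_force: [-0.4, 0.0, -0.1]
finger_gap: -0.002
grip_force: 0.0
```

```bash
python3 - <<'E'
from h import *
plan(*car(0,.143),.146,176.7);s=ctrl.get_state();print(s["ft_force"])
E
```

```text
yaw 176.7 j6 -0.21 pos [ 0.5222 -0.1128  0.147 ] turn units -0.01 shift units [-0.08  0.02  0.03]
[-0.44074806  0.04846455 -0.11676136]
```

Emit:
{"op": "apply_moves", "data": {
  "increments": [
    [0, 0.4, 0, 0.08, 0],
    [0, 0.35, 0, 0.1, 0],
    [0, 0.3, 0, 0.12, 0],
    [0, 0.24, 0, 0.16, 0],
    [0, 0.2, 0, 0.16, 0]
  ]
}}

```text
clock: 55.58
tool_pos: [0.5191, -0.156, 0.1265]
tool_rot: [-0.687, 0.727, -0.0, 0.0]
ft_force: [0.1, 1.9, 0.6]
finger_gap: 0.002
grip_force: 0.5
```

Emit:
{"op": "apply_moves", "data": {
  "increments": [
    [0, 0.2, 0, 0.2, 0],
    [0, 0.17, 0, 0.23, 0],
    [0, 0.1, 0, 0.25, 0],
    [0, 0.1, 0, 0.25, 0],
    [0, 0.06, 0, 0.25, 0]
  ]
}}

```text
clock: 56.0
tool_pos: [0.5178, -0.1743, 0.0904]
tool_rot: [-0.687, 0.727, 0.0, -0.0]
ft_force: [0.1, 0.2, 1.8]
finger_gap: 0.001
grip_force: 0.5
```

Emit:
{"op": "apply_moves", "data": {
  "increments": [
    [0, 0, 0, 0.15, 0],
    [0, 0, 0, 0.1, 0],
    [0, 0, 0, 0, 0]
  ]
}}

```text
clock: 56.25
tool_pos: [0.5176, -0.1739, 0.0833]
tool_rot: [-0.687, 0.727, 0.0, -0.0]
ft_force: [0.1, -0.2, -0.3]
finger_gap: -0.0
grip_force: 0.0
```

```bash
python3 - <<'E'
from h import *
plan(*car(0,.078),.083,176.7);s=ctrl.get_state();print(s["ft_force"])
E
```

```text
yaw 176.8 j6 -0.09 pos [ 0.5176 -0.1739  0.0833] turn units 0.01 shift units [ 0.04 -0.02  0.01]
[ 0.14364299 -0.21172276 -0.2965827 ]
```

Emit:
{"op": "apply_moves", "data": {
  "increments": [
    [0, 0, 0, 0.06, 0],
    [0, 0, 0, 0, 0]
  ]
}}

```text
clock: 56.42
tool_pos: [0.518, -0.1738, 0.0828]
tool_rot: [-0.687, 0.727, -0.0, -0.0]
ft_force: [-2.4, 0.0, 6.4]
finger_gap: 0.001
grip_force: 3.1
```

Emit:
{"op": "apply_moves", "data": {
  "increments": [
    [0, 0, 0, 0.06, 0],
    [0, 0, 0, 0, 0]
  ]
}}

```text
clock: 56.58
tool_pos: [0.5181, -0.1739, 0.0826]
tool_rot: [-0.687, 0.727, -0.0, 0.0]
ft_force: [-7.8, 3.2, 21.1]
finger_gap: -0.002
grip_force: 10.8
```

Emit:
{"op": "apply_moves", "data": {
  "increments": [
    [0, 0, 0, -0.5, 0],
    [0, 0, 0, -1, 0],
    [0, 0, 0, -1, 0],
    [0, 0, 0, -1, 0],
    [0, 0, 0, -1, 0]
  ]
}}

```text
clock: 57.0
tool_pos: [0.5177, -0.1737, 0.2168]
tool_rot: [-0.687, 0.727, -0.0, 0.0]
ft_force: [0.5, 0.4, -0.3]
finger_gap: 0.005
grip_force: 0.0
```

Emit:
{"op": "apply_moves", "data": {
  "increments": [
    [0, 0, 0, -0.6, 0],
    [0, 0.9, 0, 0, 0],
    [0, 1, 0, 0, 0],
    [0, 1, 0, 0, 0],
    [0, 1, 0, 0, 0]
  ]
}}

```text
clock: 57.42
tool_pos: [0.5113, -0.2915, 0.2337]
tool_rot: [-0.687, 0.727, -0.0, 0.0]
ft_force: [0.8, 0.4, -0.4]
finger_gap: -0.004
grip_force: 0.0
```

Emit:
{"op": "apply_moves", "data": {
  "increments": [
    [0, 1, 0, 0, 0],
    [0, 1, 0, 0, 0],
    [0, 1, 0, 0, 0],
    [0, 1, 0, 0, 0],
    [0, 1, 0, 0, 0]
  ]
}}

```text
clock: 57.83
tool_pos: [0.5027, -0.4417, 0.2332]
tool_rot: [-0.687, 0.727, 0.0, 0.0]
ft_force: [0.5, -1.3, 0.3]
finger_gap: -0.0
grip_force: 0.0
```

Emit:
{"op": "apply_moves", "data": {
  "increments": [
    [0, 0.37, 0, 0, 0],
    [0, 0, 0, 0, 0],
    [0, 0, 0, 0, 0]
  ]
}}

```text
clock: 58.08
tool_pos: [0.5019, -0.4517, 0.2327]
tool_rot: [-0.686, 0.727, 0.0, 0.0]
ft_force: [-0.8, -0.1, 0.3]
finger_gap: 0.001
grip_force: 0.0
```

```bash
python3 - <<'E'
from h import *
plan(*car(0,-.200),.146,176.7)
E
```

```text
yaw 176.7 j6 0.39 pos [ 0.5019 -0.4517  0.2327] turn units -0.01 shift units [ 0.04 -0.01  2.89]
```

Emit:
{"op": "apply_moves", "data": {
  "increments": [
    [0, 0, 0, 0.8, 0],
    [0, 0, 0, 1, 0],
    [0, 0, 0, 0.8, 0],
    [0, 0, 0, 0.29, 0],
    [0, 0, 0, 0, 0]
  ]
}}

```text
clock: 58.5
tool_pos: [0.5014, -0.4497, 0.1444]
tool_rot: [-0.687, 0.727, 0.002, -0.001]
ft_force: [-0.3, 0.3, 0.2]
finger_gap: 0.003
grip_force: 0.0
```

Emit:
{"op": "apply_moves", "data": {
  "increments": [
    [0, -0.4, 0, 0, 0],
    [0, -0.5, 0, 0, 0],
    [0, -0.5, 0, 0, 0],
    [0, -0.45, 0, 0, 0],
    [0, 0, 0, 0, 0]
  ]
}}

```text
clock: 58.92
tool_pos: [0.5061, -0.3933, 0.1482]
tool_rot: [-0.688, 0.726, -0.001, 0.001]
ft_force: [-1.1, 0.5, -0.3]
finger_gap: 0.002
grip_force: 0.0
```

```bash
python3 - <<'E'
from h import *
plan(*car(0,-.143),.146,176.7);s=ctrl.get_state();print(s["ft_force"])
E
```

```text
yaw 176.9 j6 0.3 pos [ 0.5061 -0.3933  0.1482] turn units 0.04 shift units [0.09 0.02 0.07]
[-1.10925103  0.48374082 -0.29811257]
```

Emit:
{"op": "apply_moves", "data": {
  "increments": [
    [0, -0.4, 0, 0.08, 0],
    [0, -0.35, 0, 0.1, 0],
    [0, -0.3, 0, 0.12, 0],
    [0, -0.24, 0, 0.16, 0],
    [0, -0.2, 0, 0.16, 0]
  ]
}}

```text
clock: 59.33
tool_pos: [0.5079, -0.3506, 0.1276]
tool_rot: [-0.687, 0.727, 0.0, 0.0]
ft_force: [0.6, -0.8, 0.7]
finger_gap: -0.005
grip_force: 0.5
```

Emit:
{"op": "apply_moves", "data": {
  "increments": [
    [0, -0.2, 0, 0.2, 0],
    [0, -0.17, 0, 0.23, 0],
    [0, -0.1, 0, 0.25, 0],
    [0, -0.1, 0, 0.25, 0],
    [0, -0.06, 0, 0.25, 0]
  ]
}}

```text
clock: 59.75
tool_pos: [0.5088, -0.3324, 0.0916]
tool_rot: [-0.687, 0.727, 0.0, -0.0]
ft_force: [-1.1, -0.4, 0.2]
finger_gap: -0.002
grip_force: 0.4
```

Emit:
{"op": "apply_moves", "data": {
  "increments": [
    [0, 0, 0, 0.15, 0],
    [0, 0, 0, 0.1, 0],
    [0, 0, 0, 0, 0]
  ]
}}

```text
clock: 60.0
tool_pos: [0.5084, -0.3327, 0.084]
tool_rot: [-0.687, 0.727, 0.001, -0.0]
ft_force: [0.1, -0.1, -0.1]
finger_gap: -0.001
grip_force: 0.0
```

Emit:
{"op": "apply_moves", "data": {
  "increments": [
    [0, 0, 0, 0.05, 0],
    [0, 0, 0, 0, 0]
  ]
}}

```text
clock: 60.17
tool_pos: [0.5089, -0.333, 0.0835]
tool_rot: [-0.687, 0.727, -0.0, 0.0]
ft_force: [-0.3, 0.6, -0.6]
finger_gap: -0.002
grip_force: 0.0
```

Emit:
{"op": "apply_moves", "data": {
  "increments": [
    [0, 0, 0, 0.05, 0],
    [0, 0, 0, 0, 0]
  ]
}}

```text
clock: 60.33
tool_pos: [0.5092, -0.333, 0.0829]
tool_rot: [-0.687, 0.727, -0.0, 0.0]
ft_force: [-1.4, -1.0, 3.9]
finger_gap: 0.004
grip_force: 1.7
```

Emit:
{"op": "apply_moves", "data": {
  "increments": [
    [0, 0, 0, 0.05, 0],
    [0, 0, 0, 0, 0]
  ]
}}

```text
clock: 60.5
tool_pos: [0.5092, -0.333, 0.0827]
tool_rot: [-0.687, 0.727, -0.001, 0.0]
ft_force: [-4.4, 4.2, 13.2]
finger_gap: -0.0
grip_force: 7.1
```

Emit:
{"op": "apply_moves", "data": {
  "increments": [
    [0, 0, 0, -0.5, 0],
    [0, 0, 0, -1, 0],
    [0, 0, 0, -1, 0],
    [0, 0, 0, -1, 0],
    [0, 0, 0, -1, 0]
  ]
}}

```text
clock: 60.92
tool_pos: [0.5087, -0.3328, 0.2173]
tool_rot: [-0.687, 0.727, -0.0, 0.0]
ft_force: [1.2, -0.2, -0.1]
finger_gap: -0.0
grip_force: 0.0
```

Emit:
{"op": "apply_moves", "data": {
  "increments": [
    [0, 0, 0, -0.8, 0],
    [0, -0.5, -0.8, 0, 0],
    [0, -0.6, -1, 0, 0],
    [0, -0.5, -1, 0, 0],
    [0, 0, -1, 0, 0]
  ]
}}

```text
clock: 61.33
tool_pos: [0.6269, -0.2892, 0.2408]
tool_rot: [-0.687, 0.727, -0.001, 0.001]
ft_force: [0.3, -0.5, 0.3]
finger_gap: 0.005
grip_force: 0.0
```

Emit:
{"op": "apply_moves", "data": {
  "increments": [
    [0, 0, -1, 0, 0],
    [0, 0, -1, 0, 0],
    [0, 0, -0.4, 0, 0],
    [0, 0, 0, 0, 0],
    [0, 0, 0, 0, 0]
  ]
}}

```text
clock: 61.75
tool_pos: [0.6976, -0.2952, 0.2385]
tool_rot: [-0.687, 0.727, 0.001, -0.0]
ft_force: [-0.4, 0.8, 0.7]
finger_gap: -0.003
grip_force: 0.0
```

```bash
python3 - <<'E'
from h import *
plan(*car(.185,-.03),.150,176.7);s=ctrl.get_state();print(s["joint_pos"].round(2))
im=img("side");crop("s",im,250,60,460,240,3.6,"pics/s13.png")
E
```

```text
yaw 176.8 j6 0.09 pos [ 0.6976 -0.2952  0.2385] turn units 0.01 shift units [-0.05  0.03  2.95]
[-0.14  0.5   0.21 -0.   -1.28  0.09]
```

View pics/s13.png

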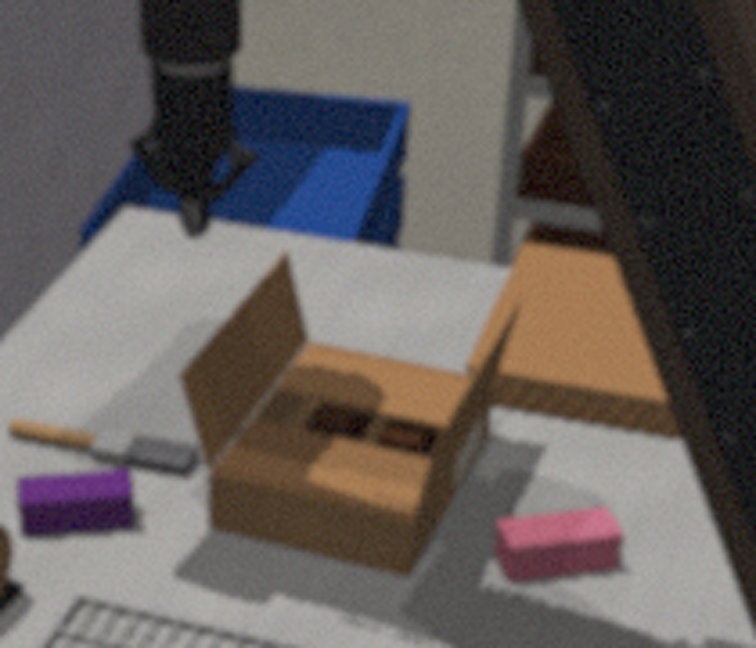

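Emit:
{"op": "apply_moves", "data": {
  "increments": [
    [0, 0, 0, 0.7, 0],
    [0, 0, 0, 1, 0],
    [0, 0, 0, 0.7, 0],
    [0, 0, 0, 0.22, 0],
    [0, 0, 0, 0, 0]
  ]
}}

```text
clock: 62.22
tool_pos: [0.6957, -0.2953, 0.1595]
tool_rot: [-0.687, 0.727, 0.001, -0.001]
ft_force: [0.4, -0.6, 0.4]
finger_gap: -0.0
grip_force: 0.0
```

Emit:
{"op": "apply_moves", "data": {
  "increments": [
    [0, 0, 0.4, 0, 0],
    [0, 0, 0.5, 0, 0],
    [0, 0, 0.5, 0, 0],
    [0, 0, 0.5, 0, 0],
    [0, 0, 0.47, 0, 0]
  ]
}}

```text
clock: 62.63
tool_pos: [0.6268, -0.2918, 0.1641]
tool_rot: [-0.687, 0.727, -0.002, 0.001]
ft_force: [0.8, 0.3, -0.7]
finger_gap: 0.002
grip_force: 0.4
```

Emit:
{"op": "apply_moves", "data": {
  "increments": [
    [0, 0, 0, 0, 0],
    [0, 0, 0, 0, 0]
  ]
}}

```text
clock: 62.8
tool_pos: [0.6269, -0.2919, 0.1638]
tool_rot: [-0.687, 0.727, -0.002, 0.001]
ft_force: [-0.6, -1.2, -0.2]
finger_gap: 0.001
grip_force: 0.0
```

```bash
python3 - <<'E'
from h import *
plan(*car(.114,-.03),.160,176.7);s=ctrl.get_state();print(s["ft_force"])
E
```

```text
yaw 176.7 j6 0.1 pos [ 0.6269 -0.2919  0.1638] turn units 0.01 shift units [-0.07  0.04  0.13]
[-0.57898531 -1.18715643 -0.15656107]
```

Emit:
{"op": "apply_moves", "data": {
  "increments": [
    [0, 0, 0.4, 0.1, 0],
    [0, 0, 0.45, 0.15, 0],
    [0, 0, 0.4, 0.15, 0],
    [0, 0, 0.28, 0.22, 0],
    [0, 0, 0.24, 0.22, 0]
  ]
}}

```text
clock: 63.22
tool_pos: [0.5743, -0.2887, 0.137]
tool_rot: [-0.687, 0.727, -0.001, 0.001]
ft_force: [0.2, 0.3, 1.3]
finger_gap: 0.003
grip_force: 0.5
```

Emit:
{"op": "apply_moves", "data": {
  "increments": [
    [0, 0, 0.2, 0.25, 0],
    [0, 0, 0.2, 0.25, 0],
    [0, 0, 0.13, 0.3, 0],
    [0, 0, 0.1, 0.3, 0],
    [0, 0, 0.05, 0.25, 0]
  ]
}}

```text
clock: 63.63
tool_pos: [0.5527, -0.2872, 0.0941]
tool_rot: [-0.687, 0.727, 0.0, -0.0]
ft_force: [0.5, 0.3, 0.3]
finger_gap: -0.001
grip_force: 0.4
```

Emit:
{"op": "apply_moves", "data": {
  "increments": [
    [0, 0, 0.03, 0.2, 0],
    [0, 0, 0, 0.1, 0],
    [0, 0, 0, 0, 0],
    [0, 0, 0, 0, 0]
  ]
}}

```text
clock: 63.97
tool_pos: [0.5518, -0.2871, 0.0868]
tool_rot: [-0.687, 0.727, 0.0, -0.0]
ft_force: [-3.2, 1.7, 8.4]
finger_gap: -0.0
grip_force: 4.4
```

```bash
python3 - <<'E'
from h import *
plan(*car(.039,-.03),.0868,176.7);s=ctrl.get_state();print(s["ft_force"])
E
```

```text
yaw 176.8 j6 0.11 pos [ 0.5518 -0.2871  0.0868] turn units 0.02 shift units [-0.06  0.03  0.  ]
[-3.23969918  1.74674973  8.37456956]
```

Emit:
{"op": "apply_moves", "data": {
  "increments": [
    [0, 0, 0, 0.04, 0],
    [0, 0, 0, 0, 0],
    [0, 0, 0, -0.5, 0],
    [0, 0, 0, -1, 0],
    [0, 0, 0, -1, 0]
  ]
}}

```text
clock: 64.38
tool_pos: [0.5513, -0.2869, 0.1595]
tool_rot: [-0.687, 0.727, 0.001, -0.001]
ft_force: [0.6, 0.3, -0.1]
finger_gap: -0.002
grip_force: 0.0
```

Emit:
{"op": "apply_moves", "data": {
  "increments": [
    [0, 0, 0, -1, 0],
    [0, 0, 0, -1, 0],
    [0, 0, 0, -0.8, 0],
    [0, 0.4, 0.8, 0, 0],
    [0, 0.4, 1, 0, 0]
  ]
}}

```text
clock: 64.8
tool_pos: [0.4985, -0.308, 0.2451]
tool_rot: [-0.687, 0.726, -0.001, 0.001]
ft_force: [-0.3, -1.1, -1.1]
finger_gap: 0.003
grip_force: 0.0
```

Emit:
{"op": "apply_moves", "data": {
  "increments": [
    [0, 0, 1, 0, 0],
    [0, 0, 1, 0, 0],
    [0, 0, 1, 0, 0],
    [0, 0, 1, 0, 0],
    [0, 0, 0.8, 0, 0]
  ]
}}

```text
clock: 65.22
tool_pos: [0.351, -0.2995, 0.2438]
tool_rot: [-0.687, 0.727, 0.0, -0.0]
ft_force: [-0.8, 0.1, -0.0]
finger_gap: 0.0
grip_force: 0.0
```

```bash
python3 - <<'E'
from h import *
plan(*car(-.170,-.055),.160,176.7);s=ctrl.get_state();print(s["joint_pos"].round(2))
E
```

```text
yaw 176.7 j6 0.22 pos [ 0.351  -0.2995  0.2438] turn units 0.01 shift units [-0.02  0.34  2.79]
[-0.28  0.   -0.44 -0.   -1.12  0.22]
```

Emit:
{"op": "apply_moves", "data": {
  "increments": [
    [0, 0, 0.34, 0, 0],
    [0, 0, 0, 0.7, 0],
    [0, 0, 0, 1, 0],
    [0, 0, 0, 0.8, 0],
    [0, 0, 0, 0.29, 0]
  ]
}}

```text
clock: 65.63
tool_pos: [0.3415, -0.2985, 0.1574]
tool_rot: [-0.686, 0.727, 0.002, -0.001]
ft_force: [-1.5, -0.1, 0.0]
finger_gap: -0.004
grip_force: 0.0
```

Emit:
{"op": "apply_moves", "data": {
  "increments": [
    [0, 0, 0, 0, 0],
    [0, 0, -0.4, 0, 0],
    [0, 0, -0.5, 0, 0],
    [0, 0, -0.5, 0, 0],
    [0, 0, -0.45, 0, 0]
  ]
}}

```text
clock: 66.05
tool_pos: [0.4011, -0.3028, 0.1615]
tool_rot: [-0.687, 0.727, -0.001, 0.0]
ft_force: [-0.2, -0.2, 1.2]
finger_gap: -0.003
grip_force: 0.4
```

Emit:
{"op": "apply_moves", "data": {
  "increments": [
    [0, 0, 0, 0, 0],
    [0, 0, 0, 0, 0]
  ]
}}

```text
clock: 66.22
tool_pos: [0.3998, -0.3024, 0.1604]
tool_rot: [-0.687, 0.727, -0.0, 0.0]
ft_force: [-0.9, 1.0, 0.2]
finger_gap: -0.003
grip_force: 0.0
```

```bash
python3 - <<'E'
from h import *
plan(*car(-.114,-.055),.160,176.7);s=ctrl.get_state();print(s["ft_force"])
E
```

```text
yaw 176.8 j6 0.2 pos [ 0.3998 -0.3024  0.1604] turn units 0.02 shift units [-0.02  0.1   0.01]
[-0.86089477  0.97112009  0.20403522]
```

Emit:
{"op": "apply_moves", "data": {
  "increments": [
    [0, 0, -0.35, 0.08, 0],
    [0, 0, -0.43, 0.1, 0],
    [0, 0, -0.38, 0.12, 0],
    [0, 0, -0.28, 0.2, 0],
    [0, 0, -0.24, 0.2, 0]
  ]
}}

```text
clock: 66.63
tool_pos: [0.4501, -0.3054, 0.1388]
tool_rot: [-0.687, 0.727, -0.0, 0.0]
ft_force: [-1.3, -0.6, 0.5]
finger_gap: -0.001
grip_force: 0.5
```

Emit:
{"op": "apply_moves", "data": {
  "increments": [
    [0, 0, -0.2, 0.25, 0],
    [0, 0, -0.2, 0.25, 0],
    [0, 0, -0.13, 0.3, 0],
    [0, 0, -0.1, 0.3, 0],
    [0, 0, -0.05, 0.25, 0]
  ]
}}

```text
clock: 67.05
tool_pos: [0.4691, -0.3064, 0.0976]
tool_rot: [-0.687, 0.727, 0.0, -0.0]
ft_force: [0.4, -0.2, 1.1]
finger_gap: 0.001
grip_force: 0.4
```

Emit:
{"op": "apply_moves", "data": {
  "increments": [
    [0, 0, -0.03, 0.2, 0],
    [0, 0, 0, 0.1, 0],
    [0, 0, 0, 0.07, 0],
    [0, 0, 0, 0, 0]
  ]
}}

```text
clock: 67.38
tool_pos: [0.4694, -0.3064, 0.0874]
tool_rot: [-0.687, 0.727, 0.0, -0.0]
ft_force: [-0.8, 0.1, -0.2]
finger_gap: 0.003
grip_force: 0.0
```

```bash
python3 - <<'E'
from h import *
plan(*car(-.039,-.055),.0868,176.7);s=ctrl.get_state();print(s["ft_force"])
E
```

```text
yaw 176.7 j6 0.17 pos [ 0.4694 -0.3064  0.0874] turn units 0.01 shift units [-0.02 -0.07  0.02]
[-0.7683087   0.05884934 -0.23029699]
```

Emit:
{"op": "apply_moves", "data": {
  "increments": [
    [0, 0, 0, 0.05, 0],
    [0, 0, 0, 0, 0]
  ]
}}

```text
clock: 67.55
tool_pos: [0.4697, -0.3065, 0.0869]
tool_rot: [-0.687, 0.727, -0.0, 0.0]
ft_force: [-1.0, -0.0, 1.4]
finger_gap: 0.001
grip_force: 0.8
```

Emit:
{"op": "apply_moves", "data": {
  "increments": [
    [0, 0, 0, 0.05, 0],
    [0, 0, 0, 0, 0]
  ]
}}

```text
clock: 67.72
tool_pos: [0.4698, -0.3066, 0.0866]
tool_rot: [-0.687, 0.727, -0.0, 0.0]
ft_force: [-4.1, 4.2, 13.9]
finger_gap: -0.001
grip_force: 7.1
```

Level. Lift off, move aside, and look.

Emit:
{"op": "apply_moves", "data": {
  "increments": [
    [0, 0, 0, -0.5, 0],
    [0, 0, 0, -1, 0],
    [0, 0, 0, -1, 0],
    [0, 0, 0, -1, 0],
    [0, 0, 0, -1, 0]
  ]
}}

```text
clock: 68.13
tool_pos: [0.4695, -0.3064, 0.2216]
tool_rot: [-0.687, 0.727, -0.0, 0.0]
ft_force: [0.5, -0.1, -0.5]
finger_gap: 0.001
grip_force: 0.0
```

Emit:
{"op": "apply_moves", "data": {
  "increments": [
    [0, 0, 0, -0.8, 0],
    [0, 0.9, 0, 0, 0],
    [0, 1, 0, 0, 0],
    [0, 1, 0, 0, 0],
    [0, 1, 0, 0, 0]
  ]
}}

```text
clock: 68.55
tool_pos: [0.4631, -0.4243, 0.2445]
tool_rot: [-0.687, 0.727, -0.001, 0.0]
ft_force: [0.8, 0.1, -0.4]
finger_gap: -0.002
grip_force: 0.0
```

Emit:
{"op": "apply_moves", "data": {
  "increments": [
    [0, 1, 0, 0, 0],
    [0, 1, 0, 0, 0],
    [0, 1, 0, 0, 0],
    [0, 0.5, 0, 0, 0],
    [0, 0, 0, 0, 0]
  ]
}}

```text
clock: 68.97
tool_pos: [0.4562, -0.531, 0.2427]
tool_rot: [-0.686, 0.728, 0.0, -0.0]
ft_force: [-0.7, 0.6, -1.1]
finger_gap: 0.0
grip_force: 0.0
```

```bash
python3 - <<'E'
from h import *
a=img("side")[90:240,250:450,::-1];b=img("top")[130:270,340:500,::-1]
A=cv2.resize(a,(400,300),interpolation=cv2.INTER_CUBIC);B=cv2.resize(b,(343,300),interpolation=cv2.INTER_CUBIC)
cv2.imwrite("pics/end.png",np.hstack([A,B]))
E
```

```text
(no output)
```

View pics/end.png

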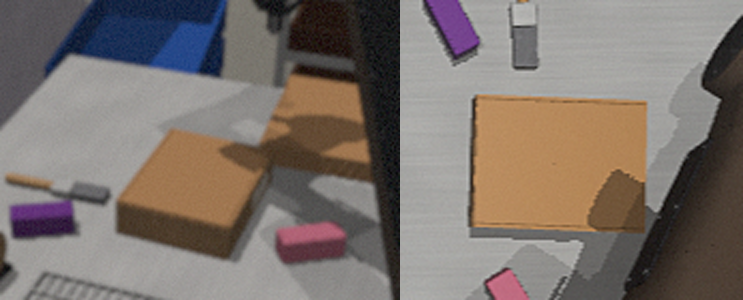

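The carton is closed flat in both views (left half around pixel (195,190), right half around (558,163)), and the brush hasn't moved. Handing in.

```bash
python3 -c "
from plant import ctrl
print(ctrl.hand_in())"
```

```text
the job is handed in; nothing more can be done
None
```

I held the gauge foot on the tagged loaf for just over a second, packed all four loaves flat in the carton, closed it end flaps first and then side flaps, and handed the job in at about 69 s; no verdict was shown.

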